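# Press a specimen carrier home with a pump-trigger bench clamp, then release the jaw

## Robot

A 6-joint arm with a two-finger parallel gripper is mounted at the origin on the work surface. World frame = base frame: x ahead of the robot, y to its left, z up, the work surface at z = 0. Lengths are in m, angles in degrees, forces in N, time in s.
With the tool pointing down it reaches from about 0.25 to 0.725 m from the base axis. Payload 9.7 kg.
Tool frame: the origin (TCP) lies between the finger pads; the fingertips stand 11 mm ahead of it and the grasp point (between the pads) lies 8 mm behind it; z points along the fingers, y is the direction in which the jaws open and shut (so a half turn about z gives the same grasp; the last joint's range is limited). The gripper opens to 85 mm and grips with 20 to 120 N. Pads are 22 mm wide; open, the fingers measure 114 mm over their backs; the gripper's body (76 mm by 85 mm) begins 54 mm behind the grasp point. The pads swing forward as they close: fully open they stand 13 mm farther back than shut.
Start: joints at [-66.979, 4.979, 10.078, 95.1, 0, 90], TCP at [0.215, -0.506, 0.242] pointing down, gripper open.
Joint ranges: [-179.16, 179.16], [-48.56, 103.87], [-65.8, 70.77], [-126.05, 130.52], [-82.76, 87.17], [-180, 180]. Speed limits (degrees/s): [127.2, 127.2, 147.25, 180, 180, 180].

## Interface

Orientations are given as [roll, pitch, yaw] about the fixed x, y, z axes, in that order (R = Rz(yaw) Ry(pitch) Rx(roll)).
In Python, from workcell import bot gives the robot as it stands.
- The arm moves only by the tool play_rows, never from a script. Its argument "targets" is a list of rows, each an object of numbers: "fingers": the gripper command: -1 is shut, 1 is fully open, values between are in proportion; "x", "y", "z": the shift along the tool's x, y, z in m; "wx", "wy", "wz": the turn, a rotation vector about the tool's x, y, z in degrees. In form: [{"fingers": .., "x": .., "y": .., "z": .., "wx": .., "wy": .., "wz": ..}, ...]. A call has 1 to 20 rows; each row is the pose to reach, as a shift and turn from the pose commanded when the call began, along the tool's axes at that moment; what a row does not reach only later rows make up. A row lasts 1/12 s, in which the tool goes at most 41.7 mm and 7.16 degrees, less where a joint would pass 70% of its speed; a pose out of reach is approached as far as the arm can. A call with a gripper value outside its range is refused whole. The fingers move at their own pace and stop on an object; "grip_force" is the grip in N (left out, the last holds). Time passes only in rows, so rows that repeat a pose let the fingers close. It gives the time, the measured TCP pose, the force and the opening at its end, in the units of the state.
- bot.get_obs(): the state, without advancing time (a new reading comes with each control period).
- bot.camera(name): name is "scene" or "side" or "wrist"; returns (picture, depth): 420x560x3 uint8, blue, green, red; 420x560 float32, m along the optical axis (not along the pixel's ray), 0 where there is no reading.
- bot.get_calibration(name): a dict with "fx", "fy", "cx", "cy" (pixels), "camera_from_world" (4x4, takes a point from world to camera coordinates). Camera axes: x right, y down, z forward; pixel columns grow to the right and rows downward; lengths in m; the calibration is good to about 2 mm. The wrist camera is an equidistant fisheye: a pixel r from the principal point sees the ray r / f radians off the axis. A picture is of the moment at which its call begins: read the wrist's pose just before it. get_calibration takes no time and is no camera call; for the wrist camera it gives the pose at the moment of the call.
- bot.job_done(): hands the job in, once; it reports no verdict.
Trained networks look in the newest picture that a camera, given by its name, has taken for a name from the list of things; names that differ only in an ending like _2 or _b are one class to them, and where a whole thing is asked for, a point or a joint stands for the part that bears it (a point fixed in the world has none). Each returns a list of dicts, best first, with "confidence" (0 to 1); they miss things now and then, are a little off and sometimes report something else, mostly with a low value. They report only what shows in the picture. A call takes as long as a camera call.
- bot.look_for(query, camera): "extent" ([left, top, right, bottom] in pixels, round what is visible of it).
- bot.outline_of(query, camera): "region" (420x560 bool, what is visible of it) and "extent" ([left, top, right, bottom] in pixels, round what is visible of it).
- bot.place_of(query, camera): "point" ([row, column] in pixels: a listed point, or the origin of a listed thing).
The state is a dict: "time": time; "q": joint angles; "qd": joint speeds; "joint_efforts": joint torques, N m; "ee_pos": TCP position; "tcp_rot": TCP orientation; "wrist_force": force on the tool from outside, world axes, zero at the start; "torque": the same for the moment, N m; "opening": finger opening in m.
Only numpy, scipy, OpenCV 4.12 (cv2) and the standard library are available. Lean on these libraries where they do the work, as an engineer would, in place of code of your own. Each camera call takes 0.05 s, during which the arm holds its last target.

## Task

The white specimen carrier in the bench clamp still stands out of its grey nest: pump the red trigger until the jaw has pushed the carrier fully home, flush with the nest, and stop as soon as the trigger stiffens so that the specimen is not crushed. Then press the yellow release lever on the jaw, slide the jaw gently all the way back to its stop and let trigger and lever spring up. Drive the jaw forward with the trigger only, keep the gripper off the jaw and its lever until the carrier is home and off the carrier altogether, and leave the bottle, the green disc and the blue tray where they are.

Things in the scene. Friction and masses are not known exactly. Their poses are not given: they have to be found in the camera images.
- clamp: fixed clamp frame, base plate 360 x 96 x 12 mm. Origin on the bench under its centre line; x = the way the jaw advances, z up. Along x: red trigger pad at -125 mm, blue housing -55 to 20 (112 mm high, 56 wide), jaw from 52 on, grey nest 194 to 268 (cheeks 62 mm apart, 50 mm high; back wall 62 mm high).
- jaw: moving grey jaw, slides along the clamp's x. Origin on the centre line 12 mm above the bench: at clamp x = 62 mm when fully back at its stop, about 124 to 128 when it holds the carrier home; drag 2.5 N. A ratchet (6 mm teeth) lets it go forward only, unless the lever is pressed. Jaw plate: x 54 to 64 mm, y -32 to 32, top z 80 in its own frame (axes as the clamp's).
- jaw_post (a point): top of the grey post on the jaw (14 mm long, 44 mm wide), at jaw x 9, y -8 mm, 82 mm above the bench. Between post (front face at jaw x 16) and jaw plate (54) lies a 38 mm pocket, open to both sides, with the yellow lever pad on its floor. A finger that holds the lever down drags the jaw back by pushing on the post's front face; keep below 35 N everywhere.
- pad: black sprung pad on the jaw plate, 6 x 56 x 46 mm; origin on its rear face at the centre line, 52 mm above the bench; front face 6 mm ahead (+x). It gives up to 4 mm (8 N per mm, then hard). More than 55 N between pad and carrier does harm.
- carrier: white block 60 x 62 x 36 mm with a black mount and steel specimen, slides stiffly (12 N) along x in the nest and stays where it is pushed. Origin at the middle of its jaw-side face, 12 mm above the bench: at clamp x = 194 mm when fully home (face flush with the nest's cheeks, block at the back wall); it starts 10 to 22 mm short of that.
- trigger_pad (a point): middle of the top of the red trigger's pad (36 x 38 mm), 127 mm above the bench at rest. Press straight down: 48 mm of travel about a pivot 110 mm ahead of it, 100 mm above the bench; the first 10 mm are idle. A full press moves the jaw about 12 mm (two teeth); let it rise fully before the next.
- trigger_pivot (a point): the trigger's hinge, between the tops of the blue cheeks. Forces at the trigger pad: spring 2 to 4 N; pushing the carrier about 9 to 10 N in all; once the carrier is home the force climbs well before the end of the stroke: 12 to 15 N is plenty, about 25 N crushes. Jaw force is about 2.4 times the force beyond the spring's.
- trigger (a joint): trigger angle, rad: 0 = up at rest, 0.45 = fully pressed.
- release_pad (a point): middle of the top face of the yellow release lever's pad (33 mm along the clamp's x, 46 mm across), 60 mm above the bench at rest, in the pocket of the jaw. Pressing it down 5 to 9 mm with 5 to 13 N lifts the ratchet tooth; it must be kept down while the jaw is dragged back, and springs up when let go.
- release (a joint): release lever angle, rad: 0 to 0.08 = up (it rises and falls as the tooth clicks over the ratchet), free above about 0.13, 0.25 = against its hard stop.
- bottle: amber bottle with a blue cap, 62 mm across, 150 mm high, loose; origin at the centre of its underside. Leave alone.
- mount: loose green resin disc, 32 mm across, 22 mm high; origin at the centre of its underside. Leave alone.
- tray: loose blue tray 110 x 80 x 30 mm; origin at the centre of its underside. Leave alone.

How it is judged (in metres and radians):
On the way, in this order (a step that is already met when the one before it is completed fails the run):
1. the carrier is fully home in the nest (x of carrier in the frame of clamp above 0.1925 m and x of jaw in the frame of clamp above 0.11 m), for 0.2 s.
2. the release lever is pressed (value of joint release above 0.15 rad), for 0.1 s.
At the end, for the whole second after the job is handed in: The carrier is fully home (within 1.5 mm), the jaw is back at its stop (within 3 mm) and at rest, and the trigger and the release lever are up (trigger below 0.08 rad, lever below 0.11 rad) (x of carrier in the frame of clamp above 0.1925 m and x of jaw in the frame of clamp below 0.065 m and value of joint trigger below 0.08 rad and value of joint release below 0.11 rad and linear speed of jaw below 0.01 m/s); the robot touches nothing.
It fails at once if the jaw pad squeezes the carrier with more than 55 N (contact force between pad and carrier above 55 N).
It fails at once if the robot presses on any part of the clamp with more than 35 N (contact force between any of the fingers, the arm and clamp above 35 N).
It fails at once if the robot pushes on the jaw or its lever (over 2 N) before the carrier is home (x of carrier in the frame of clamp below 0.192 m and contact force between any of the fingers, the arm and jaw above 2 N).
It fails at once if the robot pushes on the carrier (over 2 N) (contact force between any of the fingers, the arm and carrier above 2 N).
It fails at once if the bottle, mount or tray is moved by more than 20 mm or the bottle is tipped (distance of any of bottle, mount, tray from where it was at the start of the episode above 0.02 m or angle between bottle's own z axis and vertical above 0.3 rad).
It also fails if it takes over 54 s, if anything falls off the work surface, if the arm or the gripper's body presses on something with over 40 N, if the wrist force passes 120 N, or if a joint passes its speed limit or range.

## Working session

There is one attempt and no reset: what is moved stays moved. The work goes in short steps, Python scripts to look and compute and a tool call to move; the robot and the scene stay as the last step left them, time stands still between calls to the robot, and variables do not carry over. Pictures are saved under pics/ and viewed, and the job is handed in when it is done.

Besides the shell and the picture viewer there is one more tool, called after "Emit:" as name(argument=value, ...), one argument or row to a line, values as JSON. play_rows: Moves the arm, as the interface text tells. Its arguments: {"type":"object","properties":{"targets":{"type":"array","items":{"type":"object","properties":{"fingers":{"type":"number"},"x":{"type":"number"},"y":{"type":"number"},"z":{"type":"number"},"wx":{"type":"number"},"wy":{"type":"number"},"wz":{"type":"number"}}}},"grip_force":{"type":"number"}},"required":["targets"]}

```bash
mkdir -p pics; ls
python3 - <<'E'
from workcell import bot
import cv2
print(bot.get_obs())
for n in ("scene","side"):
    p,d=bot.camera(n); cv2.imwrite(f"pics/{n}0.png",p)
    c=bot.get_calibration(n);print(n,c)
    for q in ("trigger_pad","release_pad","jaw_post","carrier","trigger_pivot","clamp","pad","bottle","mount","tray"):
        print(q,[(r["point"],round(r["confidence"],2)) for r in bot.place_of(q,n)[:2]])
E
```

```text
pics
{'time': 0.0, 'q': array([-6.69800080e+01,  5.01239368e+00,  1.00347061e+01,  9.51008207e+01,
       -4.95046491e-04,  8.99987313e+01]), 'qd': array([-0.09705139,  0.01863217,  0.06205001, -0.03976778,  0.03224828,
       -0.04547873]), 'joint_efforts': array([ 3.13927245e-03, -5.20397866e+01,  4.64798677e+01,  1.65763136e-02,
        2.21001892e-05,  9.63700479e-07]), 'ee_pos': array([ 0.21499029, -0.50600047,  0.24157292]), 'tcp_rot': array([-1.79921492e+02,  4.93307585e-04,  2.30212614e+01]), 'wrist_force': array([ 0.74425517, -0.40299175, -0.08735154]), 'torque': array([ 0.01193592,  0.01909052, -0.00618952]), 'opening': 0.08539148897038333}
scene {'fx': 509.23569140305057, 'fy': 509.23569140305057, 'cx': 285.35683580071117, 'cy': 207.59061646575796, 'camera_from_world': array([[ 0.8718836 ,  0.48952982, -0.01339935, -0.64183617],
       [ 0.37859689, -0.69115529, -0.61560439, -0.1030085 ],
       [-0.31061774,  0.53166242, -0.78794143,  1.14758792],
       [ 0.        ,  0.        ,  0.        ,  1.        ]])}
trigger_pad [([335.0, 131.6], 0.55)]
release_pad [([250.3, 234.
[... 306 characters left out ...]
4.6], 0.85)]
side {'fx': 384.3838937854008, 'fy': 384.3838937854008, 'cx': 284.8422660315788, 'cy': 211.95156591963618, 'camera_from_world': array([[ 0.9818078 , -0.18950291, -0.0119202 , -0.63293048],
       [-0.11383962, -0.53723031, -0.83571773,  0.20952967],
       [ 0.15196705,  0.82187118, -0.54902985,  0.64894102],
       [ 0.        ,  0.        ,  0.        ,  1.        ]])}
trigger_pad [([324.9, 279.3], 0.57), ([211.2, 305.0], 0.21)]
release_pad [([253.4, 269.6], 0.57)]
jaw_post [([250.0, 274.1], 0.83), ([263.5, 339.0], 0.43)]
carrier []
trigger_pivot [([281.5, 273.3], 0.63)]
clamp [([321.7, 271.9], 0.8)]
pad [([344.4, 367.7], 0.28)]
bottle [([211.9, 301.4], 0.86)]
mount []
tray []
```

View pics/scene0.png

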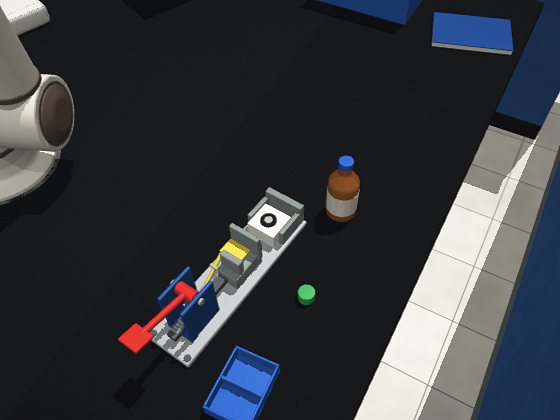

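View pics/side0.png

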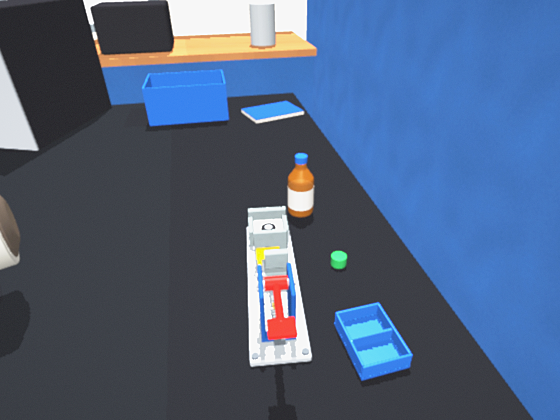

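The scene view shows the red trigger pad near (135,338), the pivot at (188,292), the yellow release pad at (235,248), and the white carrier standing short of the nest at (268,220). The bottle, disc and tray are on the right.

```bash
cat > h.py <<'E'
from workcell import bot
import numpy as np, cv2
def cloud(n,d):
    c=bot.get_calibration(n); T=np.linalg.inv(c["camera_from_world"])
    v,u=np.mgrid[:420,:560]
    P=np.stack([(u-c["cx"])/c["fx"]*d,(v-c["cy"])/c["fy"]*d,d],-1)
    W=P@T[:3,:3].T+T[:3,3]; W[d<=0]=np.nan
    return W
def pix_z(n,uv,z):
    c=bot.get_calibration(n); T=np.linalg.inv(c["camera_from_world"])
    r=T[:3,:3]@np.array([(uv[0]-c["cx"])/c["fx"],(uv[1]-c["cy"])/c["fy"],1]); o=T[:3,3]
    return o+r*(z-o[2])/r[2]
def proj(n,p):
    c=bot.get_calibration(n); M=c["camera_from_world"]; q=M[:3,:3]@p+M[:3,3]
    return np.array([q[0]/q[2]*c["fx"]+c["cx"],q[1]/q[2]*c["fy"]+c["cy"]])
E
python3 - <<'E'
from h import *
for n in ("scene","side"):
    p,d=bot.camera(n); W=cloud(n,d); np.save(n+"W.npy",W); np.save(n+"P.npy",p)
    z=W[...,2]
    hsv=cv2.cvtColor(p,cv2.COLOR_BGR2HSV)
    roi=(W[...,0]>0.1)&(W[...,0]<.8)&(W[...,1]>-.9)&(W[...,1]<-.1)
    red=((hsv[...,0]<6)|(hsv[...,0]>174))&(hsv[...,1]>180)&(hsv[...,2]>90)&roi
    m=red&(z>.115)
    # pad = lumps: top z hist
    print(n,"red",m.sum(),np.histogram(z[red],bins=np.arange(.08,.15,.005)))
    rp=W[red]; 
    lo=(hsv[...,1]<60)&(hsv[...,2]>100)&roi&(abs(z-.012)<.004)
    num,lab,st,_=cv2.connectedComponentsWithStats(lo.astype(np.uint8)); print([s for s in st[1:] if s[4]>40])
    q=W[lo][:,:2].astype(np.float32); print("plate",len(q),cv2.minAreaRect(q), q.min(0),q.max(0))
    for q,zz in (("trigger_pad",.127),("trigger_pivot",.1),("release_pad",.06),("jaw_post",.082),("carrier",.012)):
        for r in bot.place_of(q,n)[:2]: 
            v,u=r["point"]; print(q,(u,v),round(r["confidence"],2),pix_z(n,(u,v),zz).round(4), W[int(v),int(u)].round(4))
    c=p[170:400,100:330] if n=="scene" else p[190:380,220:420]
    cv2.imwrite(f"pics/{n}_crop.png",cv2.resize(c,None,fx=2.6,fy=2.6,interpolation=cv2.INTER_CUBIC))
E
```

```text
scene red 712 (array([  2,   0,   0,   5,  42, 188, 139, 101, 243, 352,  16,   0,   0]), array([0.08 , 0.085, 0.09 , 0.095, 0.1  , 0.105, 0.11 , 0.115, 0.12 ,
       0.125, 0.13 , 0.135, 0.14 , 0.145]))
[array([ 150,  318,   68,   48, 1206], dtype=int32)]
plate 1208 ((0.6090296506881714, -0.13610123097896576), (0.07891029864549637, 0.09367027133703232), 84.41989135742188) [ 0.55993664 -0.1786964 ] [ 0.6586046  -0.10031383]
trigger_pad (133.3, 335.6) 0.79 [ 0.5976 -0.208   0.127 ] [ 0.5962 -0.2073  0.1262]
trigger_pivot (187.3, 293.2) 0.84 [ 0.6133 -0.1025  0.1   ] [ 0.6168 -0.1056  0.1087]
trigger_pivot (232.1, 251.5) 0.62 [ 6.331e-01 -1.000e-04  1.000e-01] [0.6147 0.0209 0.0597]
release_pad (231.0, 250.1) 0.87 [0.6122 0.0215 0.06  ] [0.6116 0.0222 0.0591]
release_pad (230.7, 276.7) 0.19 [ 0.6419 -0.0251  0.06  ] [ 0.6342 -0.0182  0.0456]
jaw_post (231.0, 253.7) 0.58 [0.626  0.0042 0.082 ] [0.6147 0.0172 0.0581]
carrier (261.7, 245.3) 0.8 [0.6369 0.0836 0.012 ] [0.6535 0.0579 0.0587]
side red 674 (array([  0,   0,   1,  15,  38,  63,  78,  64,  71, 389, 150,   0,   0]), array([0.08 , 0.085, 0.09 , 0.095, 0.1  , 0.105, 0.11 , 0.115, 0.12 ,
       0.125, 0.13 , 0.135, 0.14 , 0.145]))
[array([ 249,  316,   62,   48, 1614], dtype=int32)]
plate 1625 ((0.607181191444397, -0.1370735466480255), (0.08215998113155365, 0.09625320136547089), 85.02236938476562) [ 0.55607784 -0.18182978] [ 0.6584651  -0.10004529]
trigger_pad (283.2, 324.5) 0.56 [ 0.6039 -0.208   0.127 ] [ 0.6036 -0.2083  0.1284]
trigger_pivot (275.7, 280.2) 0.72 [ 0.6126 -0.0963  0.1   ] [ 0.6097 -0.1081  0.1119]
release_pad (270.8, 253.9) 0.71 [0.6218 0.0176 0.06  ] [ 0.6172 -0.0066  0.0824]
jaw_post (276.4, 250.3) 0.78 [ 0.6299 -0.0008  0.082 ] [ 6.292e-01 -2.000e-04  8.230e-02]
```

Run:
```python
from h import *
W=np.load("sceneW.npy");p=np.load("sceneP.npy")
for nm,(u0,u1,v0,v1) in {"pad":(118,150,322,352)}.items():
    for v in range(v0,v1,4): print([tuple(W[v,u].round(3)) for u in range(u0,u1,6)])
```

```text
[(np.float64(0.492), np.float64(-0.172), np.float64(-0.002)), (np.float64(0.503), np.float64(-0.168), np.float64(0.002)), (np.float64(0.51), np.float64(-0.162), np.float64(-0.002)), (np.float64(0.521), np.float64(-0.157), np.float64(0.0)), (np.float64(0.53), np.float64(-0.152), np.float64(-0.001)), (np.float64(0.599), np.float64(-0.178), np.float64(0.118))]
[(np.float64(0.497), np.float64(-0.178), np.float64(-0.002)), (np.float64(0.505), np.float64(-0.172), np.float64(-0.004)), (np.float64(0.517), np.float64(-0.168), np.float64(0.0)), (np.float64(0.59), np.float64(-0.194), np.float64(0.124)), (np.float64(0.534), np.float64(-0.158), np.float64(-0.001)), (np.float64(0.605), np.float64(-0.185), np.float64(0.123))]
[(np.float64(0.502), np.float64(-0.184), np.float64(-0.001)), (np.float64(0.512), np.float64(-0.179), np.float64(-0.0)), (np.float64(0.587), np.float64(-0.203), np.float64(0.126)), (np.float64(0.594), np.float64(-0.198), np.float64(0.123)), (np.float64(0.602), np.float64(-0.194), np.float64(0.124)), (np.float64(0.607), np.float64(-0.188), np.float64(0.118))]
[(np.float64(0.506
[... 1088 characters left out ...]
loat64(-0.207), np.float64(0.0)), (np.float64(0.532), np.float64(-0.202), np.float64(0.002)), (np.float64(0.604), np.float64(-0.223), np.float64(0.128)), (np.float64(0.612), np.float64(-0.219), np.float64(0.127)), (np.float64(0.618), np.float64(-0.214), np.float64(0.124)), (np.float64(0.566), np.float64(-0.181), np.float64(-0.003))]
[(np.float64(0.527), np.float64(-0.212), np.float64(-0.001)), (np.float64(0.536), np.float64(-0.207), np.float64(-0.001)), (np.float64(0.544), np.float64(-0.202), np.float64(-0.002)), (np.float64(0.617), np.float64(-0.224), np.float64(0.129)), (np.float64(0.563), np.float64(-0.192), np.float64(-0.001)), (np.float64(0.571), np.float64(-0.187), np.float64(-0.003))]
```

View pics/scene_crop.png

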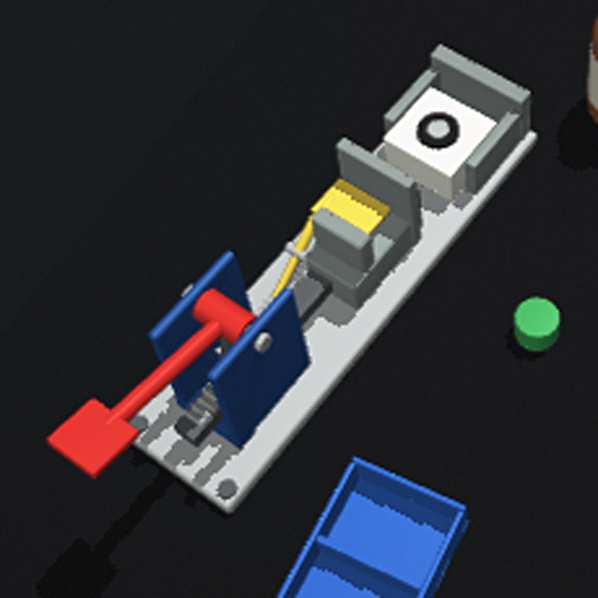

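View pics/side_crop.png

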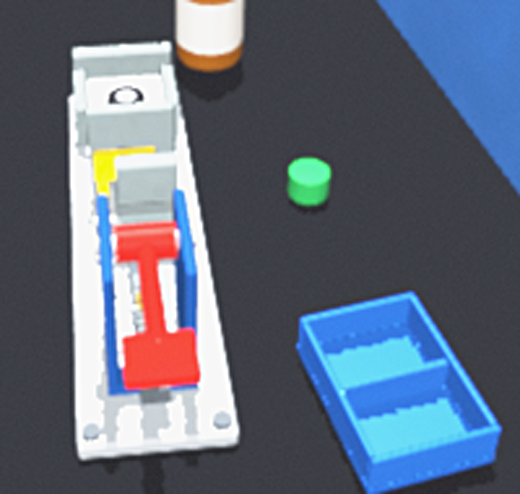

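Run:
```python
from h import *
for n in ("scene","side"):
    W=np.load(n+"W.npy");p=np.load(n+"P.npy");hsv=cv2.cvtColor(p,cv2.COLOR_BGR2HSV);z=W[...,2]
    roi=(W[...,0]>0.5)&(W[...,0]<.75)&(W[...,1]>-.3)&(W[...,1]<.25)
    lo=(hsv[...,1]<60)&(hsv[...,2]>70)&roi&(abs(z-.011)<.006)
    q=W[lo][:,:2]; print(n,len(q),cv2.minAreaRect(q.astype(np.float32)))
    # edge fit in rough frame
    a=np.deg2rad(85)
    for it in range(3):
        e=np.array([np.cos(a),np.sin(a)]);m=np.array([-np.sin(a),np.cos(a)])
        s=q@e;t=q@m
        bs=np.arange(s.min(),s.max(),.01);X=[];Y=[]
        for b in bs:
            k=(s>=b)&(s<b+.01)
            if k.sum()>5: X.append(b+.005);Y.append(np.percentile(t[k],3))
        X=np.array(X);Y=np.array(Y);f=np.polyfit(X,Y,1);r=Y-np.polyval(f,X);g=abs(r)<.003
        if g.sum()>5:f=np.polyfit(X[g],Y[g],1)
        a+=np.arctan(f[0])
    print("yaw",np.rad2deg(a),"s",s.min(),s.max(),"right edge",np.median(Y),np.std(Y), "n",len(X))
    # using red pad centroid
    red=((hsv[...,0]<6)|(hsv[...,0]>174))&(hsv[...,1]>180)&(hsv[...,2]>60)&roi
    rp=W[red&(z>.115)]; sp=rp[:,:2]@e; k=sp<sp.min()+.034
    print("redpad along",np.percentile(sp,2), "pad rect",cv2.minAreaRect(rp[k][:,:2].astype(np.float32)))
    k2=rp[rp[:,1]<-.19]; print("padmed",np.median(k2,0))
    ye=(hsv[...,0]>20)&(hsv[...,0]<35)&(hsv[...,1]>150)&roi&(z>.05); 
    if ye.sum(): print("yellow",np.percentile(W[ye],[2,50,98],axis=0).round(4))
    wh=(hsv[...,1]<40)&roi&(abs(z-.048)<.004)&(W[...,1]>.05); print("carrier top",wh.sum(),cv2.minAreaRect(W[wh][:,:2].astype(np.float32)))
    tt=roi&(abs(z-.074)<.006)&(W[...,1]>.1); print("wall",np.percentile(W[tt],[2,50,98],axis=0).round(4) if tt.sum() else 0)
    tt=roi&(abs(z-.082)<.003)&(W[...,1]<.03)&(hsv[...,1]<60); print("post",np.percentile(W[tt],[2,50,98],axis=0).round(4))
```

```text
scene 3322 ((0.6212623119354248, 0.0029762834310531616), (0.3588472008705139, 0.09732488542795181), 84.79473876953125)
yaw 84.52416563198005 s -0.11715313396639594 0.24186337798548696 right edge -0.6653448428977977 0.0004243595836893502 n 36
redpad along -0.1670045010311093 pad rect ((0.6012007594108582, -0.20916464924812317), (0.03382054343819618, 0.03818916156888008), 84.16210174560547)
padmed [ 0.60200314 -0.20907305  0.1258882 ]
yellow [[ 0.5943 -0.0018  0.0518]
 [ 0.6157  0.0274  0.0586]
 [ 0.6392  0.0416  0.062 ]]
carrier top 1211 ((0.6542098522186279, 0.1620980203151703), (0.19282266497612, 0.11273662745952606), 61.228271484375)
wall [[0.7034 0.211  0.0686]
 [0.7315 0.2148 0.0739]
 [0.749  0.2261 0.0799]]
post [[ 0.6099 -0.1088  0.0791]
 [ 0.6292 -0.0022  0.0808]
 [ 0.6493  0.0053  0.0834]]
side 3166 ((0.6202459931373596, 0.001266196370124817), (0.3602266311645508, 0.09619398415088654), 84.67410278320312)
yaw 84.35222312146551 s -0.11801812579702067 0.24212066609342733 right edge -0.6634459480902465 0.0027507453072465114 n 35
redpad along -0.16782515960621916 pad rect ((0.6007366180419922, -0.2122235894203186), (0.03421078249812126, 0.035241324454545975), 82.58943176269531)
padmed [ 0.60036725 -0.21489756  0.12883289]
yellow [[5.950e-01 5.000e-04 5.690e-02]
 [6.024e-01 2.500e-02 6.130e-02]
 [6.363e-01 3.780e-02 6.320e-02]]
carrier top 495 ((0.6573017239570618, 0.1725066900253296), (0.18269415199756622, 0.09779021888971329), 55.25674819946289)
wall [[0.6983 0.2089 0.0681]
 [0.7184 0.2147 0.0736]
 [0.7472 0.2454 0.0793]]
post [[ 0.5867 -0.1372  0.0792]
 [ 0.6267 -0.0063  0.0827]
 [ 0.648   0.0032  0.0844]]
```

```bash
cat >> h.py <<'E'
A=np.deg2rad(84.6); E_=np.array([np.cos(A),np.sin(A)]);M_=np.array([-np.sin(A),np.cos(A)]); O=np.array([.6123,-.0833])
def toC(W): 
    d=W[...,:2]-O; return np.stack([d@E_,d@M_,W[...,2]],-1)
def toW(x,y,z): return np.r_[O+x*E_+y*M_,z]
E
python3 - <<'E'
from h import *
for n in ("scene","side"):
    W=np.load(n+"W.npy");C=toC(W);p=np.load(n+"P.npy");hsv=cv2.cvtColor(p,cv2.COLOR_BGR2HSV);x,y,z=[C[...,i] for i in range(3)]
    col=hsv[...,1]
    g=lambda m:(m.sum(),(np.percentile(C[m],[2,50,98],axis=0)*1e3).round(1).tolist()) if m.sum()>3 else None
    inn=abs(y)<.05
    print(n,"postTop",g(inn&(abs(z-.082)<.003)&(x>.05)&(x<.11)&(col<60)))
    print("plateTop",g(inn&(abs(z-.092)<.003)&(x>.09)&(x<.18)))
    print("wallTop",g(inn&(abs(z-.074)<.003)&(x>.22)))
    print("cheekTop",g(inn&(abs(z-.062)<.003)&(x>.18)&(abs(y)>.03)))
    print("carrTop",g(inn&(abs(z-.048)<.003)&(x>.15)&(hsv[...,2]>180)&(abs(y)<.028)))
    print("cheekTop",g(inn&(abs(z-.062)<.003)&(x>.15)&(x<.25)&(y>.03)))
    ye=(hsv[...,0]>20)&(hsv[...,0]<35)&(col>150)&(x>.04)&(abs(z-.06)<.004);print("yel",g(ye))
    red=((hsv[...,0]<6)|(hsv[...,0]>174))&(col>180); print("redpad",g(red&(x<-.11)&(z>.1)))
    bl=(hsv[...,0]>100)&(hsv[...,0]<130)&(col>120)&inn&(z>.03)&(x<.05)&(x>-.1); print("blue",g(bl))
E
```

```text
scene postTop (np.int64(136), [[76.8, -29.1, 79.1], [82.8, -10.3, 80.8], [89.2, 10.2, 83.2]])
plateTop (np.int64(150), [[128.4, -30.6, 89.0], [133.0, -1.1, 90.7], [138.6, 29.4, 93.1]])
wallTop None
cheekTop (np.int64(60), [[250.8, -41.6, 59.1], [258.2, -31.7, 61.1], [264.8, 40.5, 63.1]])
carrTop (np.int64(498), [[177.1, -27.4, 45.1], [206.4, -1.9, 47.0], [235.1, 26.8, 50.1]])
cheekTop None
yel (np.int64(293), [[98.8, -16.0, 56.6], [111.8, 5.5, 58.7], [124.4, 27.8, 61.9]])
redpad (np.int64(548), [[-142.6, -19.0, 121.9], [-127.3, -1.8, 126.1], [-110.9, 17.6, 130.3]])
blue (np.int64(1665), [[-56.9, -28.9, 32.1], [-27.2, -26.7, 86.4], [14.4, 25.7, 112.0]])
side postTop (np.int64(143), [[74.3, -28.3, 79.2], [78.2, -8.3, 82.8], [88.2, 12.9, 84.4]])
plateTop (np.int64(150), [[125.8, -29.8, 89.2], [129.4, -0.5, 92.8], [136.4, 30.8, 94.5]])
wallTop (np.int64(26), [[1632.2, -43.4, 71.3], [1643.3, 9.0, 73.1], [1655.3, 47.8, 76.9]])
cheekTop (np.int64(58), [[249.4, -44.3, 59.4], [254.7, -30.3, 62.8], [1645.7, 43.0, 64.8]])
carrTop (np.int64(226), [[198.0, -26.7, 45.3], [227.5, -0.9, 49.3], [1642.0, 26.5, 51.0]])
cheekTop None
yel (np.int64(124), [[82.0, -13.0, 57.3], [107.2, 19.7, 61.3], [120.8, 27.4, 63.2]])
redpad (np.int64(537), [[-145.2, -17.1, 125.2], [-132.5, -0.3, 128.9], [-113.0, 16.2, 131.9]])
blue (np.int64(568), [[-59.9, -26.9, 36.1], [-50.5, -20.0, 107.0], [6.7, 26.1, 114.4]])
```

Emit:
play_rows(
  targets=[
    {"fingers": -1, "x": 0.04, "y": -0.01, "z": 0, "wz": -5.2},
    {"fingers": -1, "x": 0.08, "y": -0.02, "z": 0, "wz": -10.4},
    {"fingers": -1, "x": 0.118, "y": -0.031, "z": 0.0, "wz": -15.5},
    {"fingers": -1, "x": 0.157, "y": -0.041, "z": 0.0, "wz": -20.7},
    {"fingers": -1, "x": 0.196, "y": -0.051, "z": 0.0, "wz": -26},
    {"fingers": -1, "x": 0.235, "y": -0.061, "z": 0.0, "wz": -31},
    {"fingers": -1, "x": 0.274, "y": -0.071, "z": 0.0, "wz": -36},
    {"fingers": -1, "x": 0.313, "y": -0.081, "z": 0.0, "wz": -41},
    {"fingers": -1, "x": 0.352, "y": -0.091, "z": 0.0, "wz": -46},
    {"fingers": -1, "x": 0.391, "y": -0.101, "z": 0.01, "wz": -51},
    {"fingers": -1, "x": 0.43, "y": -0.112, "z": 0.03, "wz": -56},
    {"fingers": -1, "x": 0.472, "y": -0.123, "z": 0.055, "wz": -61.6},
    {"fingers": -1, "x": 0.472, "y": -0.123, "z": 0.07, "wz": -61.6},
    {"fingers": -1, "x": 0.472, "y": -0.123, "z": 0.08, "wz": -61.6},
    {"fingers": -1, "x": 0.472, "y": -0.123, "z": 0.08, "wz": -61.6},
    {"fingers": -1, "x": 0.472, "y": -0.123, "z": 0.08, "wz": -61.6},
  ],
)

```text
$.targets[0]: bad value
```

Emit:
play_rows(
  targets=[
    {"fingers": -1, "x": 0.04, "y": -0.01, "z": 0, "wx": 0, "wy": 0, "wz": -5.2},
    {"fingers": -1, "x": 0.08, "y": -0.02, "z": 0, "wx": 0, "wy": 0, "wz": -10.4},
    {"fingers": -1, "x": 0.118, "y": -0.031, "z": 0.0, "wx": 0, "wy": 0, "wz": -15.5},
    {"fingers": -1, "x": 0.157, "y": -0.041, "z": 0.0, "wx": 0, "wy": 0, "wz": -20.7},
    {"fingers": -1, "x": 0.196, "y": -0.051, "z": 0.0, "wx": 0, "wy": 0, "wz": -26},
    {"fingers": -1, "x": 0.235, "y": -0.061, "z": 0.0, "wx": 0, "wy": 0, "wz": -31},
    {"fingers": -1, "x": 0.274, "y": -0.071, "z": 0.0, "wx": 0, "wy": 0, "wz": -36},
    {"fingers": -1, "x": 0.313, "y": -0.081, "z": 0.0, "wx": 0, "wy": 0, "wz": -41},
    {"fingers": -1, "x": 0.352, "y": -0.091, "z": 0.0, "wx": 0, "wy": 0, "wz": -46},
    {"fingers": -1, "x": 0.391, "y": -0.101, "z": 0.01, "wx": 0, "wy": 0, "wz": -51},
    {"fingers": -1, "x": 0.43, "y": -0.112, "z": 0.03, "wx": 0, "wy": 0, "wz": -56},
    {"fingers": -1, "x": 0.472, "y": -0.123, "z": 0.055, "wx": 0, "wy": 0, "wz": -61.6},
    {"fingers": -1, "x": 0.472, "y": -0.123, "z": 0.07, "wx": 0, "wy": 0, "wz": -61.6},
    {"fingers": -1, "x": 0.472, "y": -0.123, "z": 0.08, "wx": 0, "wy": 0, "wz": -61.6},
    {"fingers": -1, "x": 0.472, "y": -0.123, "z": 0.08, "wx": 0, "wy": 0, "wz": -61.6},
    {"fingers": -1, "x": 0.472, "y": -0.123, "z": 0.08, "wx": 0, "wy": 0, "wz": -61.6},
  ],
)

```text
time: 3.03
ee_pos: [0.6007, -0.2089, 0.1625]
tcp_rot: [-180.0, 0.0, 84.6]
wrist_force: [-0.6, 0.8, 0.3]
opening: -0.0001
```

Emit:
play_rows(
  targets=[
    {"fingers": -1, "x": 0, "y": 0, "z": 0.016, "wx": 0, "wy": 0, "wz": 0},
    {"fingers": -1, "x": 0, "y": 0, "z": 0.026, "wx": 0, "wy": 0, "wz": 0},
    {"fingers": -1, "x": 0, "y": 0, "z": 0.034, "wx": 0, "wy": 0, "wz": 0},
    {"fingers": -1, "x": 0, "y": 0, "z": 0.042, "wx": 0, "wy": 0, "wz": 0},
    {"fingers": -1, "x": 0, "y": 0, "z": 0.05, "wx": 0, "wy": 0, "wz": 0},
    {"fingers": -1, "x": 0, "y": 0, "z": 0.058, "wx": 0, "wy": 0, "wz": 0},
    {"fingers": -1, "x": 0, "y": 0, "z": 0.063, "wx": 0, "wy": 0, "wz": 0},
    {"fingers": -1, "x": 0, "y": 0, "z": 0.067, "wx": 0, "wy": 0, "wz": 0},
    {"fingers": -1, "x": 0, "y": 0, "z": 0.069, "wx": 0, "wy": 0, "wz": 0},
    {"fingers": -1, "x": 0, "y": 0, "z": 0.069, "wx": 0, "wy": 0, "wz": 0},
  ],
)

```text
time: 3.87
ee_pos: [0.6014, -0.208, 0.0929]
tcp_rot: [-180.0, -0.0, 84.6]
wrist_force: [0.4, -0.5, 3.1]
opening: 0.0
```

```bash
cat > jaw.py <<'E'
from h import *
import sys
p,d=bot.camera("scene"); W=cloud("scene",d); C=toC(W);hsv=cv2.cvtColor(p,cv2.COLOR_BGR2HSV);x,y,z=[C[...,i] for i in range(3)];col=hsv[...,1]
inn=abs(y)<.04
g=lambda m:(int(m.sum()),(np.percentile(C[m],[2,50,98],axis=0)*1e3).round(1).tolist()) if m.sum()>3 else None
print("postTop",g(inn&(abs(z-.082)<.004)&(x>.05)&(x<.16)&(y<.02)&(col<60)))
print("plateTop",g(inn&(abs(z-.092)<.004)&(x>.09)&(x<.21)&(col<90)))
ct=inn&(abs(z-.048)<.004)&(x>.15)&(x<.27)&(hsv[...,2]>180)&(col<60)&(abs(y)<.028)
print("carrTop",g(ct))
cv2.imwrite(f"pics/{sys.argv[1]}.png",cv2.resize(p[170:400,100:330],None,fx=2.6,fy=2.6,interpolation=cv2.INTER_CUBIC))
print(bot.get_obs()["wrist_force"].round(1),bot.get_obs()["time"])
E
python3 jaw.py press1
```

```text
postTop (214, [[89.1, -31.9, 78.1], [97.7, -9.4, 80.6], [143.4, 15.7, 85.1]])
plateTop (170, [[140.5, -30.7, 88.2], [144.9, -0.7, 90.3], [150.6, 29.7, 93.2]])
carrTop (536, [[177.9, -27.6, 44.4], [205.4, -1.7, 47.0], [234.9, 27.0, 50.6]])
[ 1.  -0.2  4.1] 3.9167
```

View pics/press1.png

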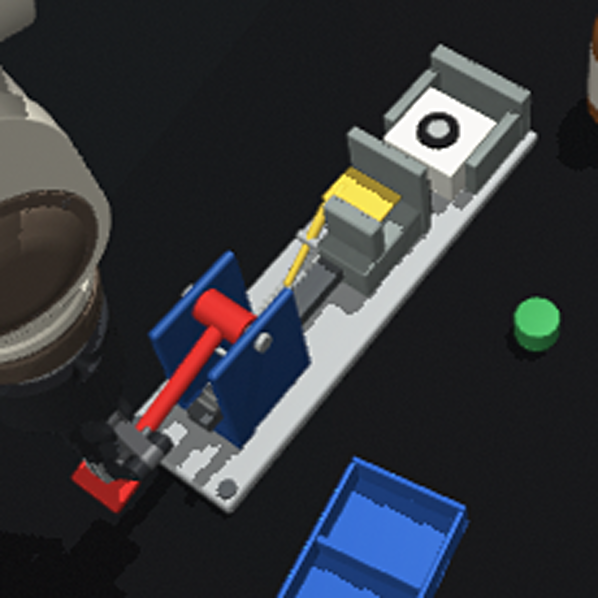

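The jaw advanced about 12 mm, the force is about 4 N, and the finger sits squarely on the trigger pad. I'll do a second press.

Emit:
play_rows(
  targets=[
    {"fingers": -1, "x": 0, "y": 0, "z": -0.02, "wx": 0, "wy": 0, "wz": 0},
    {"fingers": -1, "x": 0, "y": 0, "z": -0.04, "wx": 0, "wy": 0, "wz": 0},
    {"fingers": -1, "x": 0, "y": 0, "z": -0.052, "wx": 0, "wy": 0, "wz": 0},
    {"fingers": -1, "x": 0, "y": 0, "z": -0.052, "wx": 0, "wy": 0, "wz": 0},
    {"fingers": -1, "x": 0, "y": 0, "z": -0.052, "wx": 0, "wy": 0, "wz": 0},
    {"fingers": -1, "x": 0, "y": 0, "z": -0.052, "wx": 0, "wy": 0, "wz": 0},
    {"fingers": -1, "x": 0, "y": 0, "z": -0.042, "wx": 0, "wy": 0, "wz": 0},
    {"fingers": -1, "x": 0, "y": 0, "z": -0.034, "wx": 0, "wy": 0, "wz": 0},
    {"fingers": -1, "x": 0, "y": 0, "z": -0.026, "wx": 0, "wy": 0, "wz": 0},
    {"fingers": -1, "x": 0, "y": 0, "z": -0.018, "wx": 0, "wy": 0, "wz": 0},
    {"fingers": -1, "x": 0, "y": 0, "z": -0.01, "wx": 0, "wy": 0, "wz": 0},
    {"fingers": -1, "x": 0, "y": 0, "z": -0.004, "wx": 0, "wy": 0, "wz": 0},
    {"fingers": -1, "x": 0, "y": 0, "z": 0.0, "wx": 0, "wy": 0, "wz": 0},
    {"fingers": -1, "x": 0, "y": 0, "z": 0.001, "wx": 0, "wy": 0, "wz": 0},
  ],
)

```text
time: 5.08
ee_pos: [0.6012, -0.2078, 0.0914]
tcp_rot: [-180.0, -0.1, 84.6]
wrist_force: [0.7, 1.9, 6.0]
opening: 0.0
```

```bash
python3 jaw.py press2
```

```text
postTop (184, [[106.9, -29.6, 78.1], [114.4, -8.3, 80.4], [159.9, 14.3, 84.8]])
plateTop (165, [[158.8, -31.5, 88.1], [163.0, -0.4, 90.3], [168.7, 29.9, 93.9]])
carrTop (382, [[185.0, -27.3, 44.4], [217.7, -5.0, 47.1], [235.3, 27.1, 50.6]])
[-0.2  2.1  5. ] 5.1333
```

Emit:
play_rows(
  targets=[
    {"fingers": -1, "x": 0, "y": 0, "z": -0.02, "wx": 0, "wy": 0, "wz": 0},
    {"fingers": -1, "x": 0, "y": 0, "z": -0.04, "wx": 0, "wy": 0, "wz": 0},
    {"fingers": -1, "x": 0, "y": 0, "z": -0.052, "wx": 0, "wy": 0, "wz": 0},
    {"fingers": -1, "x": 0, "y": 0, "z": -0.052, "wx": 0, "wy": 0, "wz": 0},
    {"fingers": -1, "x": 0, "y": 0, "z": -0.052, "wx": 0, "wy": 0, "wz": 0},
    {"fingers": -1, "x": 0, "y": 0, "z": -0.052, "wx": 0, "wy": 0, "wz": 0},
    {"fingers": -1, "x": 0, "y": 0, "z": -0.042, "wx": 0, "wy": 0, "wz": 0},
    {"fingers": -1, "x": 0, "y": 0, "z": -0.036, "wx": 0, "wy": 0, "wz": 0},
    {"fingers": -1, "x": 0, "y": 0, "z": -0.03, "wx": 0, "wy": 0, "wz": 0},
    {"fingers": -1, "x": 0, "y": 0, "z": -0.025, "wx": 0, "wy": 0, "wz": 0},
    {"fingers": -1, "x": 0, "y": 0, "z": -0.02, "wx": 0, "wy": 0, "wz": 0},
  ],
)

```text
time: 6.05
ee_pos: [0.6014, -0.2096, 0.112]
tcp_rot: [180.0, 0.1, 84.6]
wrist_force: [-1.6, -6.4, 9.4]
opening: 0.0002
```

```bash
python3 jaw.py press3a
```

```text
postTop (145, [[115.3, -28.9, 78.2], [121.3, -9.0, 80.6], [128.1, 11.1, 83.9]])
plateTop (155, [[167.3, -31.1, 88.2], [171.7, -1.9, 90.7], [177.0, 29.3, 93.4]])
carrTop (371, [[191.1, -27.4, 44.5], [224.3, -5.2, 47.1], [240.8, 26.8, 50.9]])
[ 1.3 -7.2  9.1] 6.1
```

Emit:
play_rows(
  targets=[
    {"fingers": -1, "x": 0, "y": 0, "z": 0.004, "wx": 0, "wy": 0, "wz": 0},
    {"fingers": -1, "x": 0, "y": 0, "z": 0.008, "wx": 0, "wy": 0, "wz": 0},
    {"fingers": -1, "x": 0, "y": 0, "z": 0.008, "wx": 0, "wy": 0, "wz": 0},
  ],
)

```text
time: 6.35
ee_pos: [0.6013, -0.2093, 0.1034]
tcp_rot: [180.0, 0.1, 84.6]
wrist_force: [0.3, -5.5, 8.8]
opening: 0.0002
```

Emit:
play_rows(
  targets=[
    {"fingers": -1, "x": 0, "y": 0, "z": 0.003, "wx": 0, "wy": 0, "wz": 0},
    {"fingers": -1, "x": 0, "y": 0, "z": 0.006, "wx": 0, "wy": 0, "wz": 0},
    {"fingers": -1, "x": 0, "y": 0, "z": 0.006, "wx": 0, "wy": 0, "wz": 0},
  ],
)

```text
time: 6.6
ee_pos: [0.6014, -0.2088, 0.0975]
tcp_rot: [180.0, 0.0, 84.6]
wrist_force: [0.1, -2.8, 8.3]
opening: -0.0003
```

```bash
python3 jaw.py press3b
```

```text
postTop (136, [[121.0, -28.9, 78.5], [127.0, -9.8, 80.7], [133.3, 10.6, 83.1]])
plateTop (160, [[172.5, -30.8, 88.4], [177.2, -1.8, 90.8], [183.1, 28.4, 93.8]])
carrTop (356, [[196.1, -27.2, 44.4], [230.1, -5.3, 47.1], [246.1, 27.0, 51.1]])
[-0.4 -2.5  8.7] 6.65
```

Emit:
play_rows(
  targets=[
    {"fingers": -1, "x": 0, "y": 0, "z": 0.003, "wx": 0, "wy": 0, "wz": 0},
    {"fingers": -1, "x": 0, "y": 0, "z": 0.006, "wx": 0, "wy": 0, "wz": 0},
    {"fingers": -1, "x": 0, "y": 0, "z": 0.006, "wx": 0, "wy": 0, "wz": 0},
  ],
)

```text
time: 6.9
ee_pos: [0.6015, -0.2081, 0.0916]
tcp_rot: [180.0, -0.0, 84.6]
wrist_force: [0.4, 1.6, 8.3]
opening: -0.0003
```

```bash
python3 jaw.py press3c
```

```text
postTop (142, [[122.9, -29.1, 78.3], [129.0, -10.7, 80.5], [135.9, 10.5, 83.0]])
plateTop (156, [[174.9, -31.5, 88.4], [179.7, -0.8, 90.7], [184.9, 29.2, 93.5]])
carrTop (330, [[198.8, -27.2, 44.4], [230.7, -4.9, 47.1], [246.7, 27.0, 51.4]])
[0.1 0.8 8.7] 6.95
```

Emit:
play_rows(
  targets=[
    {"fingers": -1, "x": 0, "y": 0, "z": -0.02, "wx": 0, "wy": 0, "wz": 0},
    {"fingers": -1, "x": 0, "y": 0, "z": -0.04, "wx": 0, "wy": 0, "wz": 0},
    {"fingers": -1, "x": 0, "y": 0, "z": -0.052, "wx": 0, "wy": 0, "wz": 0},
    {"fingers": -1, "x": 0, "y": 0, "z": -0.052, "wx": 0, "wy": 0, "wz": 0},
    {"fingers": -1, "x": 0, "y": 0, "z": -0.052, "wx": 0, "wy": 0, "wz": 0},
    {"fingers": -1, "x": 0, "y": 0, "z": -0.052, "wx": 0, "wy": 0, "wz": 0},
    {"fingers": -1, "x": 0, "y": 0, "z": -0.042, "wx": 0, "wy": 0, "wz": 0},
    {"fingers": -1, "x": 0, "y": 0, "z": -0.038, "wx": 0, "wy": 0, "wz": 0},
    {"fingers": -1, "x": 0, "y": 0, "z": -0.034, "wx": 0, "wy": 0, "wz": 0},
    {"fingers": -1, "x": 0, "y": 0, "z": -0.034, "wx": 0, "wy": 0, "wz": 0},
  ],
)

```text
time: 7.78
ee_pos: [0.6011, -0.2088, 0.1251]
tcp_rot: [-180.0, 0.0, 84.6]
wrist_force: [-0.9, -2.4, 5.8]
opening: -0.0003
```

```bash
python3 jaw.py press4a
```

```text
postTop (142, [[122.8, -29.7, 78.3], [129.0, -10.0, 80.3], [135.2, 10.3, 83.3]])
plateTop (159, [[174.5, -31.2, 88.2], [179.3, -2.5, 90.6], [184.8, 29.4, 93.2]])
carrTop (336, [[197.6, -27.4, 44.6], [229.9, -6.0, 47.1], [247.0, 27.4, 51.1]])
[-1.4 -2.7  4.9] 7.8333
```

Emit:
play_rows(
  targets=[
    {"fingers": -1, "x": 0, "y": 0, "z": 0.003, "wx": 0, "wy": 0, "wz": 0},
    {"fingers": -1, "x": 0, "y": 0, "z": 0.006, "wx": 0, "wy": 0, "wz": 0},
    {"fingers": -1, "x": 0, "y": 0, "z": 0.006, "wx": 0, "wy": 0, "wz": 0},
  ],
)

```text
time: 8.08
ee_pos: [0.6011, -0.2093, 0.1199]
tcp_rot: [-180.0, 0.1, 84.6]
wrist_force: [-1.3, -3.6, 7.0]
opening: 0.0002
```

```bash
python3 jaw.py press4b
```

```text
postTop (137, [[124.8, -29.5, 78.4], [130.7, -10.0, 80.7], [137.1, 10.3, 82.8]])
plateTop (154, [[176.0, -31.3, 88.1], [181.1, -1.2, 90.8], [186.4, 28.7, 93.3]])
carrTop (314, [[198.0, -27.5, 44.5], [230.1, -6.1, 47.3], [246.4, 26.7, 50.7]])
[-2.  -4.6  6.2] 8.1333
```

Emit:
play_rows(
  targets=[
    {"fingers": -1, "x": 0, "y": 0, "z": 0.002, "wx": 0, "wy": 0, "wz": 0},
    {"fingers": -1, "x": 0, "y": 0, "z": 0.004, "wx": 0, "wy": 0, "wz": 0},
    {"fingers": -1, "x": 0, "y": 0, "z": 0.004, "wx": 0, "wy": 0, "wz": 0},
  ],
)

```text
time: 8.38
ee_pos: [0.6011, -0.2095, 0.1166]
tcp_rot: [180.0, 0.1, 84.6]
wrist_force: [-4.4, -4.6, 10.3]
opening: -0.0002
```

```bash
python3 jaw.py press4c
```

```text
postTop (142, [[125.7, -29.7, 78.2], [131.5, -10.6, 80.6], [138.2, 10.6, 83.6]])
plateTop (162, [[177.1, -30.0, 88.4], [182.0, -0.8, 90.7], [187.3, 28.9, 93.4]])
carrTop (313, [[200.1, -27.2, 44.3], [230.6, -6.4, 47.1], [246.1, 27.3, 51.2]])
[-2.5 -5.1 10.2] 8.4333
```

Emit:
play_rows(
  targets=[
    {"fingers": -1, "x": 0, "y": 0, "z": 0.002, "wx": 0, "wy": 0, "wz": 0},
    {"fingers": -1, "x": 0, "y": 0, "z": 0.004, "wx": 0, "wy": 0, "wz": 0},
    {"fingers": -1, "x": 0, "y": 0, "z": 0.004, "wx": 0, "wy": 0, "wz": 0},
  ],
)

```text
time: 8.68
ee_pos: [0.6012, -0.2096, 0.1132]
tcp_rot: [179.9, 0.1, 84.6]
wrist_force: [-4.2, -6.0, 13.2]
opening: 0.0
```

Emit:
play_rows(
  targets=[
    {"fingers": -1, "x": 0, "y": 0, "z": 0.002, "wx": 0, "wy": 0, "wz": 0},
    {"fingers": -1, "x": 0, "y": 0, "z": 0.003, "wx": 0, "wy": 0, "wz": 0},
    {"fingers": -1, "x": 0, "y": 0, "z": 0.003, "wx": 0, "wy": 0, "wz": 0},
  ],
)

```text
time: 8.93
ee_pos: [0.6013, -0.2097, 0.1108]
tcp_rot: [179.9, 0.1, 84.6]
wrist_force: [-4.3, -4.7, 15.3]
opening: -0.0002
```

```bash
python3 jaw.py press4d
```

```text
postTop (141, [[127.5, -29.3, 78.1], [132.9, -9.9, 80.6], [139.8, 10.4, 83.4]])
plateTop (161, [[178.9, -31.4, 88.3], [183.7, -2.2, 90.4], [188.7, 29.5, 93.3]])
carrTop (310, [[200.4, -27.6, 44.5], [231.7, -5.6, 47.1], [246.4, 27.2, 51.1]])
[-5.8 -5.1 16.2] 8.9833
```

View pics/press4d.png

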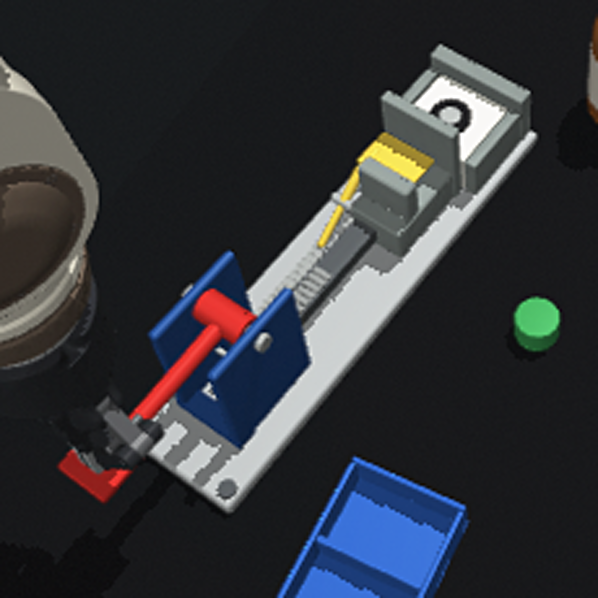

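Run:
```python
from h import *
for n in ("scene","side"):
    p,d=bot.camera(n); C=toC(cloud(n,d));hsv=cv2.cvtColor(p,cv2.COLOR_BGR2HSV)
    W0=toC(np.load(n+"W.npy")) 
    # profile along clamp x at |y|<.02 and at y~.036 (cheek) heights
    for nm,CC in (("before",W0),("now",C)):
        for ylo,yhi in ((-.02,.02),(.034,.042),(-.042,-.034),(.026,.03)):
            k=(CC[...,1]>ylo)&(CC[...,1]<yhi)
            s=[]
            for a in np.arange(.160,.276,.004):
                kk=k&(CC[...,0]>=a)&(CC[...,0]<a+.004)
                s.append(f"{a*1e3:.0f}:{np.median(CC[...,2][kk])*1e3:.0f}" if kk.sum()>0 else f"{a*1e3:.0f}:-")
            print(n,nm,ylo," ".join(s))
    if n=="side":
        cv2.imwrite("pics/side4d.png",cv2.resize(p[190:290,220:320],None,fx=6,fy=6,interpolation=cv2.INTER_CUBIC))
    else:
        cv2.imwrite("pics/scene4d.png",cv2.resize(p[180:270,210:320],None,fx=6,fy=6,interpolation=cv2.INTER_CUBIC))
```

```text
scene before -0.02 160:10 164:11 168:11 172:20 176:33 180:47 184:47 188:47 192:49 196:49 200:50 204:50 208:50 212:49 216:49 220:47 224:47 228:47 232:47 236:46 240:- 244:- 248:40 252:50 256:61 260:61 264:60 268:- 272:- 276:-
scene before 0.034 160:- 164:- 168:- 172:- 176:- 180:12 184:12 188:43 192:42 196:49 200:49 204:48 208:49 212:48 216:49 220:50 224:49 228:49 232:48 236:49 240:49 244:48 248:55 252:56 256:61 260:61 264:60 268:- 272:- 276:-
scene before -0.042 160:10 164:11 168:10 172:11 176:11 180:11 184:10 188:26 192:41 196:49 200:33 204:47 208:43 212:44 216:42 220:48 224:41 228:46 232:46 236:48 240:47 244:41 248:50 252:50 256:41 260:48 264:37 268:- 272:1 276:-1
scene before 0.026 160:- 164:- 168:- 172:45 176:28 180:46 184:46 188:47 192:47 196:47 200:47 204:46 208:47 212:48 216:45 220:47 224:47 228:46 232:48 236:44 240:- 244:- 248:48 252:37 256:62 260:60 264:60 268:- 272:- 276:-
scene now -0.02 160:57 164:57 168:56 172:56 176:72 180:78 184:91 188:90 192:- 196:- 200:- 204:50 208:47 212:50 216:50 220:50 224:50 228:49 232:48 236:47 240:47 244:47 248:50 252:58 256:61 260:61 264:59 268:
[... 1624 characters left out ...]
 204:- 208:- 212:- 216:- 220:- 224:- 228:- 232:- 236:- 240:- 244:- 248:- 252:- 256:- 260:- 264:- 268:- 272:- 276:-
side now 0.034 160:- 164:- 168:- 172:- 176:- 180:- 184:- 188:- 192:- 196:- 200:- 204:- 208:- 212:- 216:- 220:- 224:- 228:- 232:- 236:- 240:- 244:- 248:- 252:- 256:- 260:- 264:- 268:- 272:- 276:-
side now -0.042 160:- 164:- 168:- 172:- 176:- 180:- 184:- 188:- 192:- 196:- 200:- 204:- 208:- 212:- 216:- 220:- 224:- 228:- 232:- 236:- 240:- 244:- 248:- 252:- 256:- 260:- 264:- 268:- 272:- 276:-
side now 0.026 160:- 164:- 168:- 172:- 176:- 180:- 184:- 188:- 192:- 196:- 200:- 204:- 208:- 212:- 216:- 220:- 224:- 228:- 232:- 236:- 240:- 244:- 248:- 252:- 256:- 260:- 264:- 268:- 272:- 276:-
```

View pics/scene4d.png

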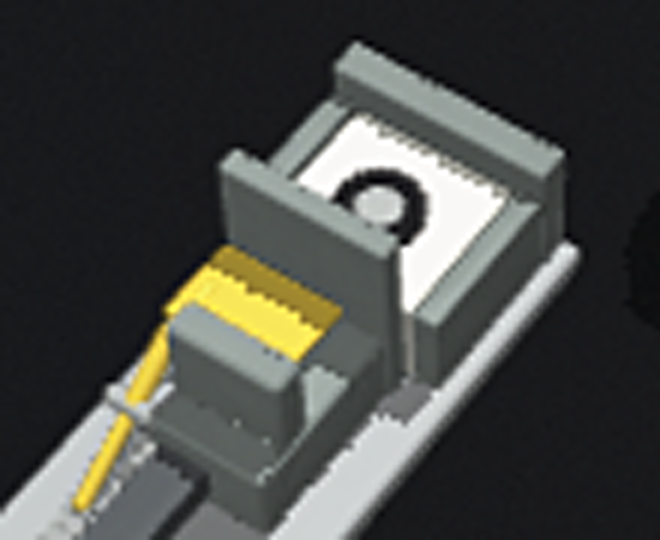

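Force has climbed to about 15–16 N, and in the picture the white block sits against the back wall (around (440,160) in the crop). That means the carrier is home, so I'll let the trigger up and re-measure.

Emit:
play_rows(
  targets=[
    {"fingers": -1, "x": 0, "y": 0, "z": -0.01, "wx": 0, "wy": 0, "wz": 0},
    {"fingers": -1, "x": 0, "y": 0, "z": -0.03, "wx": 0, "wy": 0, "wz": 0},
    {"fingers": -1, "x": 0, "y": 0, "z": -0.06, "wx": 0, "wy": 0, "wz": 0},
    {"fingers": -1, "x": 0, "y": 0, "z": -0.09, "wx": 0, "wy": 0, "wz": 0},
    {"fingers": -1, "x": 0, "y": 0, "z": -0.09, "wx": 0, "wy": 0, "wz": 0},
  ],
)

```text
time: 9.5
ee_pos: [0.6025, -0.2087, 0.2046]
tcp_rot: [179.6, 0.1, 84.6]
wrist_force: [1.3, -0.8, 0.9]
opening: 0.0
```

```bash
python3 jaw.py up5
python3 - <<'E'
from h import *
p,d=bot.camera("scene"); C=toC(cloud("scene",d));hsv=cv2.cvtColor(p,cv2.COLOR_BGR2HSV)
ye=(hsv[...,0]>20)&(hsv[...,0]<35)&(hsv[...,1]>150)&(C[...,0]>.1)&(abs(C[...,2]-.06)<.004)&(abs(C[...,1])<.04)
print("yel",(np.percentile(C[ye],[2,50,98],axis=0)*1e3).round(1))
o=bot.get_obs();print(o["ee_pos"],o["tcp_rot"],toC(o["ee_pos"]))
for q,z in (("release_pad",.06),("jaw_post",.082)):
    for r in bot.place_of(q,"scene")[:2]:
        print(q,r["confidence"],(toC(pix_z("scene",r["point"][::-1],z))*1e3).round(1))
cv2.imwrite("pics/scene5.png",cv2.resize(p[180:270,210:320],None,fx=6,fy=6,interpolation=cv2.INTER_CUBIC))
s,_=bot.camera("side");cv2.imwrite("pics/side5.png",s)
E
```

```text
postTop (132, [[124.6, -28.6, 78.3], [130.5, -8.6, 80.6], [136.8, 11.1, 82.5]])
plateTop (153, [[176.3, -30.5, 88.1], [180.7, -3.1, 90.5], [186.3, 28.8, 93.1]])
carrTop (319, [[194.8, -27.5, 44.4], [229.8, -6.9, 47.0], [246.0, 27.1, 50.9]])
[-0.5 -0.8 -0.7] 9.55
yel [[140.7 -16.7  56.3]
 [159.9   6.5  58.8]
 [171.9  27.9  62.1]]
[ 0.60176937 -0.20848459  0.19952562] [1.79930554e+02 9.32001449e-03 8.46215706e+01] [-0.12562003 -0.00129702  0.19952562]
release_pad 0.69 [155.8   4.7  60. ]
jaw_post 0.84 [129.8  -1.8  82. ]
```

View pics/scene5.png

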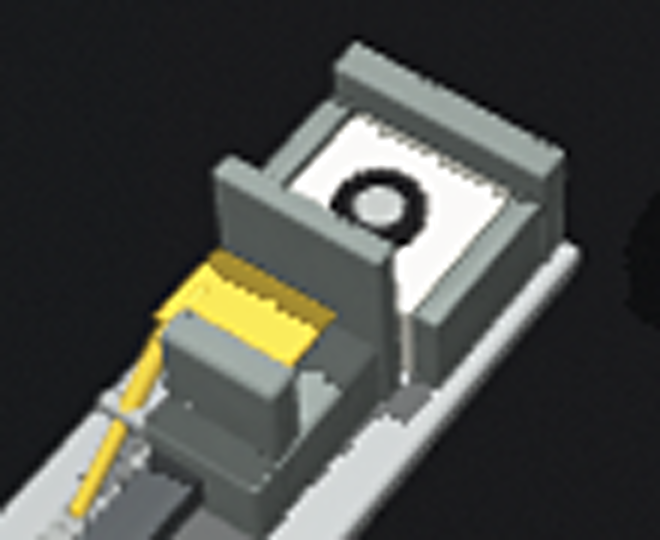

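View pics/up5.png

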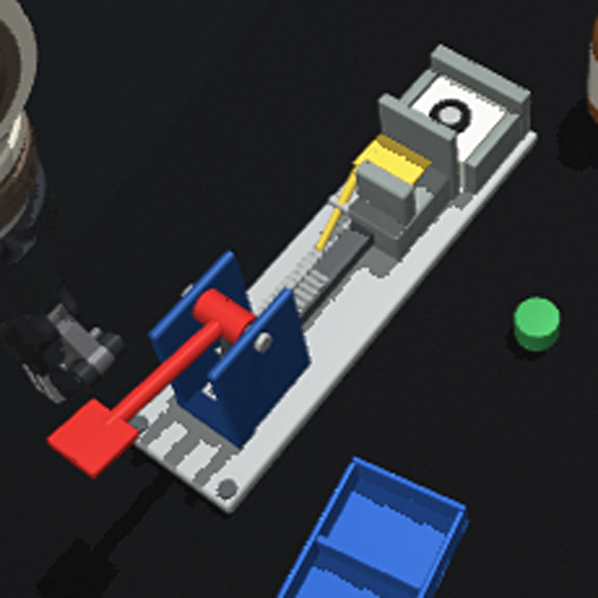

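The carrier is flush in the nest, the jaw is held by the ratchet and the trigger is up. Next I'll hover over the pocket.

Emit:
play_rows(
  targets=[
    {"fingers": -1, "x": 0.035, "y": 0, "z": 0, "wx": 0, "wy": 0, "wz": 0},
    {"fingers": -1, "x": 0.07, "y": 0, "z": 0, "wx": 0, "wy": 0, "wz": 0},
    {"fingers": -1, "x": 0.105, "y": 0, "z": 0, "wx": 0, "wy": 0, "wz": 0},
    {"fingers": -1, "x": 0.14, "y": 0, "z": 0, "wx": 0, "wy": 0, "wz": 0},
    {"fingers": -1, "x": 0.175, "y": -0.001, "z": 0, "wx": 0, "wy": 0, "wz": 0},
    {"fingers": -1, "x": 0.21, "y": -0.001, "z": 0, "wx": 0, "wy": 0, "wz": 0},
    {"fingers": -1, "x": 0.245, "y": -0.001, "z": 0, "wx": 0, "wy": 0, "wz": 0},
    {"fingers": -1, "x": 0.281, "y": -0.001, "z": 0, "wx": 0, "wy": 0, "wz": 0},
    {"fingers": -1, "x": 0.281, "y": -0.001, "z": 0.03, "wx": 0, "wy": 0, "wz": 0},
    {"fingers": -1, "x": 0.281, "y": -0.001, "z": 0.06, "wx": 0, "wy": 0, "wz": 0},
    {"fingers": -1, "x": 0.281, "y": -0.001, "z": 0.082, "wx": 0, "wy": 0, "wz": 0},
    {"fingers": -1, "x": 0.281, "y": -0.001, "z": 0.082, "wx": 0, "wy": 0, "wz": 0},
    {"fingers": -1, "x": 0.281, "y": -0.001, "z": 0.082, "wx": 0, "wy": 0, "wz": 0},
  ],
)

```text
time: 10.83
ee_pos: [0.6255, 0.0714, 0.1154]
tcp_rot: [-179.8, 0.0, 84.6]
wrist_force: [0.1, 0.3, 0.2]
opening: -0.0001
```

Run:
```python
from h import *
o=bot.get_obs();print(o["ee_pos"],o["tcp_rot"],toC(o["ee_pos"]))
for n in ("scene","wrist"):
    s,_=bot.camera(n)
    if n=="scene": s=cv2.resize(s[150:300,180:340],None,fx=4,fy=4,interpolation=cv2.INTER_CUBIC)
    cv2.imwrite(f"pics/{n}6.png",s)
```

```text
[0.62545531 0.07137159 0.11543955] [-1.79769983e+02  4.55945977e-02  8.46254750e+01] [0.15522317 0.00145895 0.11543955]
```

View pics/scene6.png

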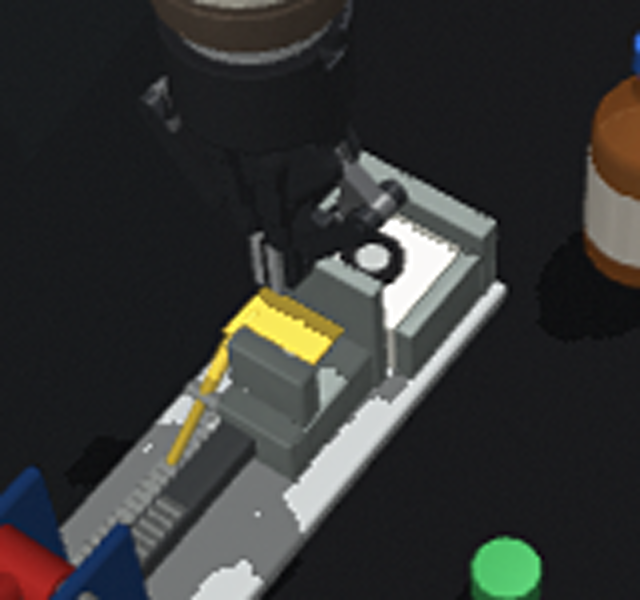

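View pics/wrist6.png

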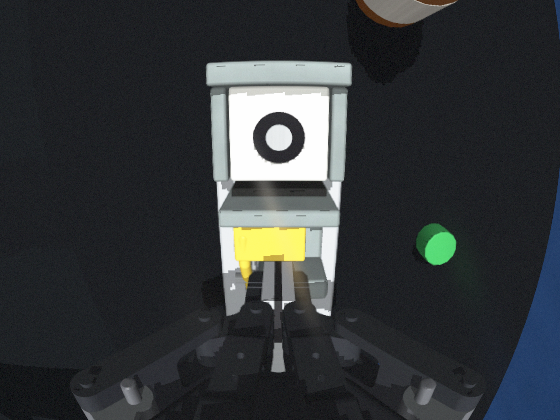

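```bash
python3 - <<'E'
from h import *
c=bot.get_calibration("wrist"); M=c["camera_from_world"]
def pw(p):
    q=M[:3,:3]@p+M[:3,3]; r=np.hypot(q[0],q[1]); th=np.arctan2(r,q[2]); return np.array([c["cx"]+c["fx"]*th*q[0]/r,c["cy"]+c["fy"]*th*q[1]/r]).round(1)
for nm,x,z in (("plate rear top",.1757,.092),("plate front top",.1857,.092),("cheek front",.1905,.062),("carrier front top",.1905,.048),("wall front top",.2505,.074),("wall rear",.2645,.074),("finger tip front",.166,.104),("lever front",.172,.06),("lever back",.140,.06)):
    print(nm,[pw(toW(x,y,z)).tolist() for y in (-.03,0,.03)])
o=bot.get_obs();print("tip",pw(np.r_[o["ee_pos"][:2],.104]))
E
python3 -c "
import cv2;p=cv2.imread('pics/wrist6.png')[160:350,190:370];cv2.imwrite('pics/w6c.png',cv2.resize(p,None,fx=3.1,fy=3.1,interpolation=cv2.INTER_CUBIC))"
```

```text
plate rear top [[334.4, 224.6], [278.0, 224.8], [221.6, 224.8]]
plate front top [[335.5, 206.7], [278.0, 206.8], [220.5, 206.9]]
cheek front [[327.4, 184.0], [277.9, 183.8], [228.3, 184.1]]
carrier front top [[324.2, 178.8], [277.8, 178.6], [231.4, 178.9]]
wall front top [[333.5, 82.4], [277.9, 81.1], [222.2, 82.4]]
wall rear [[333.7, 57.3], [277.9, 55.9], [222.0, 57.4]]
finger tip front [[337.0, 250.8], [278.1, 251.3], [219.2, 251.0]]
lever front [[325.7, 211.8], [277.9, 211.9], [230.1, 211.9]]
lever back [[323.1, 257.5], [277.9, 257.8], [232.7, 257.6]]
tip [278.5 269.8]
```

View pics/w6c.png

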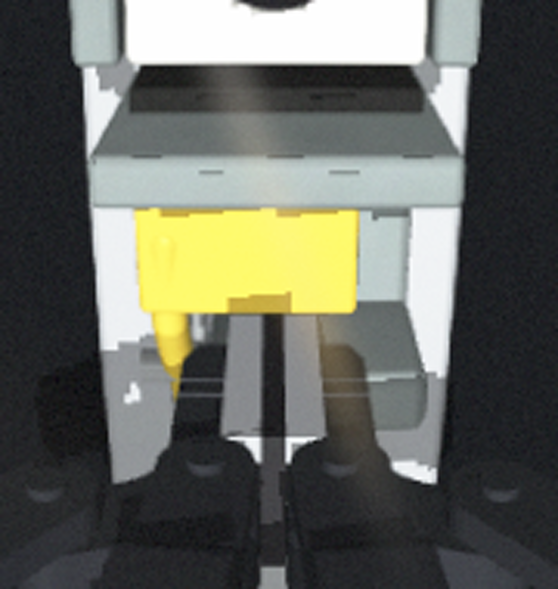

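The wrist view shows the carrier front edge level with the cheek ends (row ~180). The jaw plate edges match my projection to within 2–3 px, so the fingers are centred over the pocket. Now I'll descend gently onto the lever.

Emit:
play_rows(
  targets=[
    {"fingers": -1, "x": 0, "y": 0, "z": 0.015, "wx": 0, "wy": 0, "wz": 0},
    {"fingers": -1, "x": 0, "y": 0, "z": 0.03, "wx": 0, "wy": 0, "wz": 0},
    {"fingers": -1, "x": 0, "y": 0, "z": 0.04, "wx": 0, "wy": 0, "wz": 0},
    {"fingers": -1, "x": 0, "y": 0, "z": 0.04, "wx": 0, "wy": 0, "wz": 0},
  ],
)

```text
time: 11.27
ee_pos: [0.6264, 0.0712, 0.0763]
tcp_rot: [-179.9, 0.0, 84.6]
wrist_force: [-0.1, -0.3, -0.7]
opening: -0.0002
```

Emit:
play_rows(
  targets=[
    {"fingers": -1, "x": 0, "y": 0, "z": 0.003, "wx": 0, "wy": 0, "wz": 0},
    {"fingers": -1, "x": 0, "y": 0, "z": 0.006, "wx": 0, "wy": 0, "wz": 0},
    {"fingers": -1, "x": 0, "y": 0, "z": 0.008, "wx": 0, "wy": 0, "wz": 0},
    {"fingers": -1, "x": 0, "y": 0, "z": 0.008, "wx": 0, "wy": 0, "wz": 0},
  ],
)

```text
time: 11.6
ee_pos: [0.6271, 0.0716, 0.0698]
tcp_rot: [179.9, -0.0, 84.6]
wrist_force: [0.2, 0.4, 2.2]
opening: -0.0001
```

Emit:
play_rows(
  targets=[
    {"fingers": -1, "x": 0, "y": 0, "z": 0.002, "wx": 0, "wy": 0, "wz": 0},
    {"fingers": -1, "x": 0, "y": 0, "z": 0.003, "wx": 0, "wy": 0, "wz": 0},
    {"fingers": -1, "x": 0, "y": 0, "z": 0.003, "wx": 0, "wy": 0, "wz": 0},
  ],
)

```text
time: 11.85
ee_pos: [0.6272, 0.0717, 0.0668]
tcp_rot: [179.9, -0.0, 84.6]
wrist_force: [0.8, 1.2, 4.7]
opening: 0.0001
```

Emit:
play_rows(
  targets=[
    {"fingers": -1, "x": 0, "y": 0, "z": 0.001, "wx": 0, "wy": 0, "wz": 0},
    {"fingers": -1, "x": 0, "y": 0, "z": 0.002, "wx": 0, "wy": 0, "wz": 0},
    {"fingers": -1, "x": 0, "y": 0, "z": 0.002, "wx": 0, "wy": 0, "wz": 0},
  ],
)

```text
time: 12.1
ee_pos: [0.6272, 0.0717, 0.0649]
tcp_rot: [179.9, -0.0, 84.6]
wrist_force: [1.2, 2.6, 5.9]
opening: 0.0002
```

Emit:
play_rows(
  targets=[
    {"fingers": -1, "x": 0, "y": 0, "z": 0.001, "wx": 0, "wy": 0, "wz": 0},
    {"fingers": -1, "x": 0, "y": 0, "z": 0.0015, "wx": 0, "wy": 0, "wz": 0},
    {"fingers": -1, "x": 0, "y": 0, "z": 0.0015, "wx": 0, "wy": 0, "wz": 0},
  ],
)

```text
time: 12.35
ee_pos: [0.6272, 0.0717, 0.0635]
tcp_rot: [179.9, -0.0, 84.6]
wrist_force: [0.3, 2.2, 6.5]
opening: -0.0001
```

Emit:
play_rows(
  targets=[
    {"fingers": -1, "x": -0.002, "y": 0, "z": 0.0005, "wx": 0, "wy": 0, "wz": 0},
    {"fingers": -1, "x": -0.004, "y": 0, "z": 0.0005, "wx": 0, "wy": 0, "wz": 0},
    {"fingers": -1, "x": -0.006, "y": 0, "z": 0.0005, "wx": 0, "wy": 0, "wz": 0},
    {"fingers": -1, "x": -0.008, "y": 0, "z": 0.0005, "wx": 0, "wy": 0, "wz": 0},
    {"fingers": -1, "x": -0.008, "y": 0, "z": 0.0005, "wx": 0, "wy": 0, "wz": 0},
  ],
)

```text
time: 12.77
ee_pos: [0.6264, 0.0635, 0.0631]
tcp_rot: [179.9, -0.0, 84.6]
wrist_force: [0.7, 2.0, 5.5]
opening: -0.0004
```

Emit:
play_rows(
  targets=[
    {"fingers": -1, "x": -0.002, "y": 0, "z": 0, "wx": 0, "wy": 0, "wz": 0},
    {"fingers": -1, "x": -0.004, "y": 0, "z": 0, "wx": 0, "wy": 0, "wz": 0},
    {"fingers": -1, "x": -0.004, "y": 0, "z": 0, "wx": 0, "wy": 0, "wz": 0},
  ],
)

```text
time: 13.02
ee_pos: [0.6261, 0.0595, 0.0631]
tcp_rot: [179.9, -0.0, 84.6]
wrist_force: [0.1, 2.2, 5.6]
opening: 0.0001
```

```bash
python3 jaw.py drag1
```

```text
postTop (169, [[110.3, -29.3, 78.2], [116.9, -9.0, 80.8], [138.3, 11.4, 84.7]])
plateTop (37, [[131.6, -14.8, 88.8], [137.7, -9.1, 91.7], [169.4, 22.9, 95.6]])
carrTop (276, [[195.8, -27.1, 44.4], [233.5, -10.1, 46.9], [246.4, 26.6, 51.0]])
[0.7 1.  5.7] 13.0667
```

View pics/drag1.png

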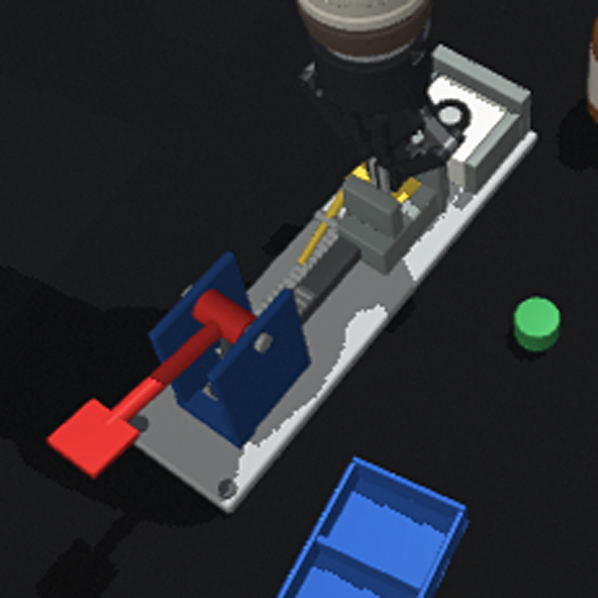

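The jaw comes back freely at about 2 N, so I'll continue.

Emit:
play_rows(
  targets=[
    {"fingers": -1, "x": -0.003, "y": 0, "z": 0, "wx": 0, "wy": 0, "wz": 0},
    {"fingers": -1, "x": -0.006, "y": 0, "z": 0, "wx": 0, "wy": 0, "wz": 0},
    {"fingers": -1, "x": -0.009, "y": 0, "z": 0, "wx": 0, "wy": 0, "wz": 0},
    {"fingers": -1, "x": -0.012, "y": 0, "z": 0, "wx": 0, "wy": 0, "wz": 0},
    {"fingers": -1, "x": -0.015, "y": 0, "z": 0, "wx": 0, "wy": 0, "wz": 0},
    {"fingers": -1, "x": -0.018, "y": 0, "z": 0, "wx": 0, "wy": 0, "wz": 0},
    {"fingers": -1, "x": -0.021, "y": 0, "z": 0, "wx": 0, "wy": 0, "wz": 0},
    {"fingers": -1, "x": -0.024, "y": 0, "z": 0, "wx": 0, "wy": 0, "wz": 0},
    {"fingers": -1, "x": -0.027, "y": 0, "z": 0, "wx": 0, "wy": 0, "wz": 0},
    {"fingers": -1, "x": -0.03, "y": 0, "z": 0, "wx": 0, "wy": 0, "wz": 0},
    {"fingers": -1, "x": -0.033, "y": 0, "z": 0, "wx": 0, "wy": 0, "wz": 0},
    {"fingers": -1, "x": -0.036, "y": 0, "z": 0, "wx": 0, "wy": 0, "wz": 0},
    {"fingers": -1, "x": -0.039, "y": 0, "z": 0, "wx": 0, "wy": 0, "wz": 0},
    {"fingers": -1, "x": -0.039, "y": 0, "z": 0, "wx": 0, "wy": 0, "wz": 0},
  ],
)

```text
time: 14.23
ee_pos: [0.6223, 0.0204, 0.0631]
tcp_rot: [179.9, -0.0, 84.6]
wrist_force: [-0.0, 0.3, 4.4]
opening: 0.0001
```

```bash
python3 jaw.py drag2
```

```text
postTop (187, [[70.2, -29.6, 78.2], [77.3, -8.5, 80.5], [99.0, 11.2, 84.6]])
plateTop (32, [[91.6, -19.1, 88.2], [97.2, -10.8, 91.8], [127.4, 16.1, 95.7]])
carrTop (485, [[192.2, -27.1, 44.2], [217.5, -1.1, 47.0], [245.8, 27.1, 50.8]])
[0.6 1.1 6.2] 14.2833
```

Post at about 77; the stop should be near 68–70. I'll take small steps from here.

Emit:
play_rows(
  targets=[
    {"fingers": -1, "x": -0.002, "y": 0, "z": 0, "wx": 0, "wy": 0, "wz": 0},
    {"fingers": -1, "x": -0.004, "y": 0, "z": 0, "wx": 0, "wy": 0, "wz": 0},
    {"fingers": -1, "x": -0.005, "y": 0, "z": 0, "wx": 0, "wy": 0, "wz": 0},
    {"fingers": -1, "x": -0.005, "y": 0, "z": 0, "wx": 0, "wy": 0, "wz": 0},
  ],
)

```text
time: 14.62
ee_pos: [0.6219, 0.0157, 0.0631]
tcp_rot: [179.9, -0.0, 84.6]
wrist_force: [-0.1, 0.9, 5.5]
opening: -0.0001
```

Emit:
play_rows(
  targets=[
    {"fingers": -1, "x": -0.001, "y": 0, "z": 0, "wx": 0, "wy": 0, "wz": 0},
    {"fingers": -1, "x": -0.002, "y": 0, "z": 0, "wx": 0, "wy": 0, "wz": 0},
    {"fingers": -1, "x": -0.002, "y": 0, "z": 0, "wx": 0, "wy": 0, "wz": 0},
  ],
)

```text
time: 14.87
ee_pos: [0.6218, 0.0138, 0.0631]
tcp_rot: [179.9, -0.0, 84.6]
wrist_force: [0.8, 2.4, 5.3]
opening: 0.0001
```

Emit:
play_rows(
  targets=[
    {"fingers": -1, "x": -0.001, "y": 0, "z": 0, "wx": 0, "wy": 0, "wz": 0},
    {"fingers": -1, "x": -0.002, "y": 0, "z": 0, "wx": 0, "wy": 0, "wz": 0},
    {"fingers": -1, "x": -0.002, "y": 0, "z": 0, "wx": 0, "wy": 0, "wz": 0},
  ],
)

```text
time: 15.12
ee_pos: [0.6215, 0.0118, 0.0631]
tcp_rot: [179.9, -0.0, 84.6]
wrist_force: [0.6, 2.4, 6.1]
opening: 0.0002
```

```bash
python3 jaw.py drag3
```

```text
postTop (179, [[61.7, -28.9, 78.1], [68.5, -8.5, 80.4], [89.9, 11.3, 84.0]])
plateTop (11, [[90.2, -13.5, 88.3], [115.9, -11.5, 90.8], [119.4, 15.3, 94.1]])
carrTop (495, [[192.7, -27.3, 44.5], [218.1, -1.3, 47.0], [246.1, 26.9, 50.3]])
[0.4 1.5 5.7] 15.1667
```

Emit:
play_rows(
  targets=[
    {"fingers": -1, "x": -0.001, "y": 0, "z": 0, "wx": 0, "wy": 0, "wz": 0},
    {"fingers": -1, "x": -0.002, "y": 0, "z": 0, "wx": 0, "wy": 0, "wz": 0},
    {"fingers": -1, "x": -0.002, "y": 0, "z": 0, "wx": 0, "wy": 0, "wz": 0},
  ],
)

```text
time: 15.42
ee_pos: [0.6216, 0.0111, 0.0635]
tcp_rot: [179.9, -0.2, 84.7]
wrist_force: [-0.3, 8.3, 8.2]
opening: -0.0
```

Emit:
play_rows(
  targets=[
    {"fingers": -1, "x": -0.001, "y": 0, "z": 0, "wx": 0, "wy": 0, "wz": 0},
    {"fingers": -1, "x": -0.002, "y": 0, "z": 0, "wx": 0, "wy": 0, "wz": 0},
    {"fingers": -1, "x": -0.002, "y": 0, "z": 0, "wx": 0, "wy": 0, "wz": 0},
  ],
)

```text
time: 15.67
ee_pos: [0.6215, 0.0094, 0.0638]
tcp_rot: [179.9, -0.2, 84.7]
wrist_force: [0.2, 10.2, 9.2]
opening: -0.0002
```

```bash
python3 jaw.py drag4
```

```text
postTop (182, [[61.6, -28.7, 78.4], [68.3, -8.1, 80.7], [88.2, 11.0, 84.9]])
plateTop (6, [[114.2, -14.0, 89.0], [115.2, -11.4, 90.4], [116.8, -8.3, 92.2]])
carrTop (486, [[192.3, -27.0, 44.4], [218.5, -2.5, 46.9], [246.0, 27.0, 51.0]])
[0.3 9.1 8.7] 15.7167
```

Emit:
play_rows(
  targets=[
    {"fingers": -1, "x": -0.001, "y": 0, "z": 0, "wx": 0, "wy": 0, "wz": 0},
    {"fingers": -1, "x": -0.001, "y": 0, "z": 0, "wx": 0, "wy": 0, "wz": 0},
  ],
)

```text
time: 15.88
ee_pos: [0.6215, 0.0086, 0.0639]
tcp_rot: [179.9, -0.2, 84.7]
wrist_force: [-0.2, 10.9, 9.9]
opening: 0.0003
```

```bash
python3 jaw.py drag5
```

```text
postTop (191, [[61.5, -29.3, 78.3], [68.8, -8.2, 80.4], [87.5, 11.3, 84.1]])
plateTop (4, [[114.0, -13.0, 89.6], [114.4, -11.4, 90.2], [114.8, -8.5, 91.8]])
carrTop (489, [[192.3, -27.1, 44.5], [217.3, -1.6, 47.0], [245.7, 27.1, 51.2]])
[ 0.2 10.3  9.5] 15.9333
```

View pics/drag5.png

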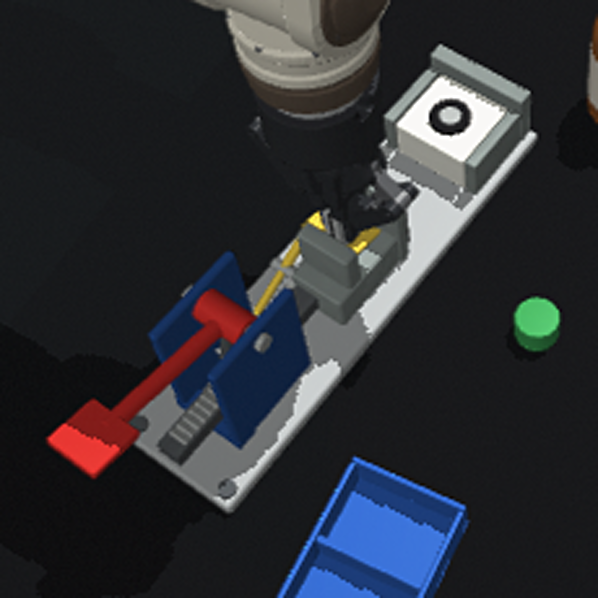

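The post has stayed at ~68.5 mm while the finger slid 3 mm, which suggests it's at the stop. To rule out a caught tooth, I'll push on until the finger meets the post.

Emit:
play_rows(
  targets=[
    {"fingers": -1, "x": -0.001, "y": 0, "z": 0, "wx": 0, "wy": 0, "wz": 0},
    {"fingers": -1, "x": -0.002, "y": 0, "z": 0, "wx": 0, "wy": 0, "wz": 0},
    {"fingers": -1, "x": -0.002, "y": 0, "z": 0, "wx": 0, "wy": 0, "wz": 0},
  ],
)

```text
time: 16.18
ee_pos: [0.6214, 0.0068, 0.0641]
tcp_rot: [179.8, -0.2, 84.7]
wrist_force: [0.1, 11.5, 11.7]
opening: -0.0002
```

Emit:
play_rows(
  targets=[
    {"fingers": -1, "x": -0.001, "y": 0, "z": 0, "wx": 0, "wy": 0, "wz": 0},
    {"fingers": -1, "x": -0.001, "y": 0, "z": 0, "wx": 0, "wy": 0, "wz": 0},
  ],
)

```text
time: 16.35
ee_pos: [0.6214, 0.006, 0.0643]
tcp_rot: [179.8, -0.3, 84.7]
wrist_force: [-0.8, 12.4, 12.5]
opening: -0.0002
```

Emit:
play_rows(
  targets=[
    {"fingers": -1, "x": -0.001, "y": 0, "z": 0, "wx": 0, "wy": 0, "wz": 0},
    {"fingers": -1, "x": -0.001, "y": 0, "z": 0, "wx": 0, "wy": 0, "wz": 0},
  ],
)

```text
time: 16.52
ee_pos: [0.6215, 0.0051, 0.0644]
tcp_rot: [179.8, -0.3, 84.7]
wrist_force: [0.2, 12.7, 12.8]
opening: 0.0
```

```bash
python3 jaw.py drag6
```

```text
postTop (192, [[61.3, -29.2, 78.2], [68.5, -8.4, 80.5], [112.9, 11.1, 84.6]])
plateTop None
carrTop (495, [[192.3, -27.3, 44.5], [217.6, -1.8, 47.1], [246.1, 27.4, 50.7]])
[-0.7 13.1 12.4] 16.5667
```

The jaw doesn't budge under about 12 N, so it's at the stop. I'll lift straight up.

Emit:
play_rows(
  targets=[
    {"fingers": -1, "x": 0, "y": 0, "z": -0.004, "wx": 0, "wy": 0, "wz": 0},
    {"fingers": -1, "x": 0, "y": 0, "z": -0.01, "wx": 0, "wy": 0, "wz": 0},
    {"fingers": -1, "x": 0, "y": 0, "z": -0.03, "wx": 0, "wy": 0, "wz": 0},
    {"fingers": -1, "x": 0, "y": 0, "z": -0.06, "wx": 0, "wy": 0, "wz": 0},
    {"fingers": -1, "x": 0, "y": 0, "z": -0.1, "wx": 0, "wy": 0, "wz": 0},
    {"fingers": -1, "x": 0, "y": 0, "z": -0.14, "wx": 0, "wy": 0, "wz": 0},
    {"fingers": -1, "x": 0, "y": 0.0, "z": -0.18, "wx": 0, "wy": 0, "wz": 0},
    {"fingers": -1, "x": 0, "y": -0.04, "z": -0.18, "wx": 0, "wy": 0, "wz": 0},
    {"fingers": -1, "x": 0, "y": -0.08, "z": -0.18, "wx": 0, "wy": 0, "wz": 0},
    {"fingers": -1, "x": 0, "y": -0.12, "z": -0.18, "wx": 0, "wy": 0, "wz": 0},
    {"fingers": -1, "x": 0, "y": -0.12, "z": -0.18, "wx": 0, "wy": 0, "wz": 0},
    {"fingers": -1, "x": 0, "y": -0.12, "z": -0.18, "wx": 0, "wy": 0, "wz": 0},
  ],
)

```text
time: 17.57
ee_pos: [0.4991, 0.0138, 0.2428]
tcp_rot: [180.0, 0.0, 84.6]
wrist_force: [1.2, -0.3, -0.0]
opening: 0.0001
```

```bash
python3 jaw.py end
python3 - <<'E'
from h import *
for n in ("side",):
    p,d=bot.camera(n); C=toC(cloud(n,d));hsv=cv2.cvtColor(p,cv2.COLOR_BGR2HSV);x,y,z=[C[...,i] for i in range(3)]
    m=(abs(y)<.04)&(abs(z-.082)<.003)&(x>.04)&(x<.11)&(hsv[...,1]<60);print("side post",(np.percentile(C[m],[2,50,98],axis=0)*1e3).round(1).tolist())
p,d=bot.camera("scene"); C=toC(cloud("scene",d));hsv=cv2.cvtColor(p,cv2.COLOR_BGR2HSV)
ye=(hsv[...,0]>20)&(hsv[...,0]<35)&(hsv[...,1]>150)&(C[...,0]>.05)&(abs(C[...,2]-.056)<.01)&(abs(C[...,1])<.04)
print("yel",(np.percentile(C[ye],[2,50,98],axis=0)*1e3).round(1))
E
```

```text
postTop (217, [[61.4, -31.7, 78.2], [70.1, -9.7, 80.5], [118.0, 15.7, 85.4]])
plateTop (172, [[113.1, -31.0, 88.3], [117.6, -1.3, 90.6], [123.6, 29.1, 93.2]])
carrTop (498, [[192.3, -27.0, 44.4], [217.4, -1.8, 47.0], [246.2, 27.2, 50.9]])
[ 0.5 -0.8  0. ] 17.6167
side post [[59.0, -28.7, 79.2], [63.0, -8.4, 83.1], [71.7, 12.0, 84.7]]
yel [[ 60.5 -16.2  47.9]
 [ 95.7   8.1  57. ]
 [109.6  28.1  60. ]]
```

View pics/end.png

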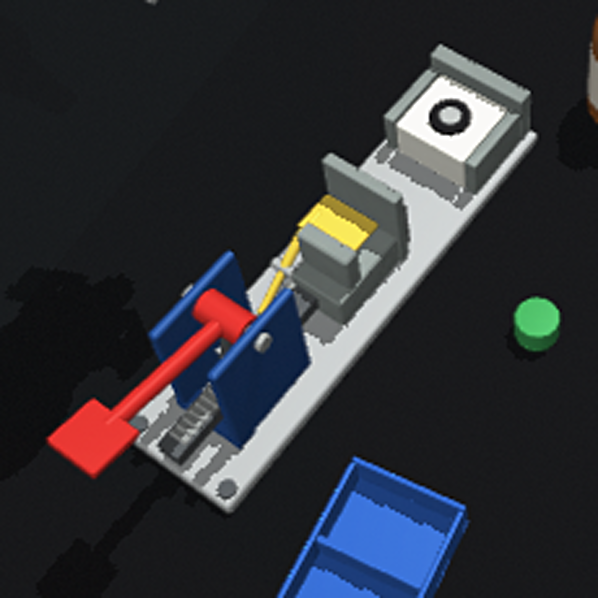

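Run:
```python
from h import *
p,d=bot.camera("scene");cv2.imwrite("pics/end2.png",cv2.resize(p[180:260,235:320],None,fx=7,fy=7,interpolation=cv2.INTER_CUBIC))
C=toC(cloud("scene",d))
# front faces: points at z 20..42
for nm,a,b in (("carrier face",-.027,.027),("cheekR",-.042,-.034),("cheekL",.034,.042)):
    k=(C[...,1]>a)&(C[...,1]<b)&(C[...,2]>.02)&(C[...,2]<.04)&(C[...,0]>.165)&(C[...,0]<.205)
    print(nm,k.sum(),(np.percentile(C[k][:,0],[25,50,75])*1e3).round(1) if k.sum() else 0)
```

```text
carrier face 130 [191.5 191.9 192.4]
cheekR 33 [191.9 193.  198.4]
cheekL 17 [191.5 192.3 192.7]
```

View pics/end2.png

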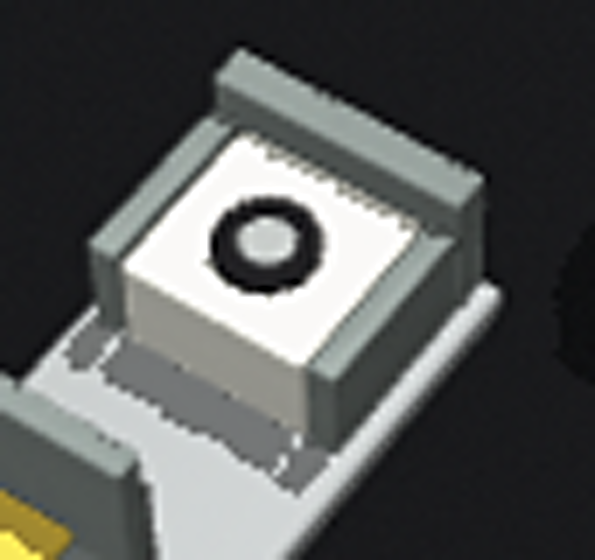

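The carrier's front edge is level with both cheek ends (faces at 191.9 against 192.3–193.0 mm). The jaw is at its stop, and the trigger and lever are up. Handing in.

```bash
python3 -c "
from workcell import bot
print(bot.job_done())"
```

```text
the job is handed in; nothing more can be done
None
```

The carrier is home in the nest and the jaw is back at its stop, and I handed the job in at about 17.7 s. `job_done()` gives no verdict, so everything below comes from my own measurements.

**What I did**
- I pressed the trigger four times and stopped partway through the fourth, when the force at the pad climbed to about 15–16 N. That is slightly above the "12 to 15 N is plenty" mark and well below the 25 N that crushes.
- I then pressed the lever about 7 mm with roughly 6 N and drew the jaw back. Near the end it held still under about 12 N of pull, so I lifted straight up.

**Last checks**
- **Carrier:** its face reads 191.9 mm in my frame, against 192.3–193.0 mm for the nest cheeks. That is flush within measuring noise.
- **Jaw:** its position did not change over the last several millimetres of pull, and it reads about 61–62 mm, against 62 mm at the stop.
- **Trigger and lever:** both look up in the last picture; I had no joint readings. The lever pad reads about 57–60 mm high, against 60 mm at rest.
- **Robot and loose items:** the arm was clear, with about zero wrist force. The disc and the visible part of the tray look unmoved, and the arm never went near the bottle.

**Disagreements**
- My clamp frame was off by about 2–4 mm along x, so I compared parts with each other rather than trusting absolute values.
- The visible carrier top read a few millimetres short at its rear edge. I put that down to my brightness filter near the back wall.
- The finger did the dragging mostly by friction on the lever pad, and I have no sign that it reached the post.
- The second press moved the jaw about 18 mm in the camera reading, more than the expected 12 mm.

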